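# Refit the grow-light timer at the potting bench

### The job

The grow light's timer has been mended and is still clamped in the small vise: slide the vise's jaw fully open by its post, lift the timer out and plug its oblong foot fully home, flange flat, into the socket with the oblong hole. Let go of it, and then throw the switch lever all the way over, away from the robot. Leave the jaw open and the timer plugged in, and leave the spare plug, pot, seed jar and cup where they stand.

Things in the scene. Friction and masses are not known exactly. Their poses are not given: they have to be found in the camera images.
- timer: The timer: black block with a grey plug foot, upright in the vise. Origin: centre of the foot's underside, z up. Foot 30 (x) x 22 (y) x 22 high; flange 54 (x) x 42 (y), 22 to 28 above the origin; body 40 (x) x 32 (y), 28 to 64; white dial 24 across, 3 high, on top. 140 g. It fits the socket either way round (half a turn about z). Grip the body by its 32 mm width.
- vise: Small fixed grey and steel slide vise. Origin at bench level under the timer. Bed 210 (x, from -125 to +85) x 80 (y), its top 15 above the bench; the timer's foot stands on it, the timer's x along the vise's x. Fixed jaw on the +x side, 64 wide, top at 43 above the bench. Sliding jaw on the -x side, facing the robot.
- jaw (a joint): Travel of the sliding jaw: 0 = closed on the timer, growing to 0.040 m = fully open; it slides along the vise's -x and stays where it is left (drag about 3 N). Closed, its lip lies over the timer's flange and keeps the timer from being lifted. Jaw block 64 wide (y), about 38 along x, its top 51 above the bench.
- jaw_post (a point): Centre of the top of the round steel post on the sliding jaw: diameter 18, upright, rising 45 out of the jaw (from 51 to 96 above the bench). Moves with the jaw. Pinch it across the vise's y.
- socket: The timer's socket: fixed white block 80 (x) x 72 (y) x 45 high, with one oblong hole in its top. Origin at the centre of its underside; the hole's long side lies along x.
- socket_hole0 (a point): Centre of the mouth of the oblong hole, on the socket's top face (45 above the bench). Hole 32 (x) x 24 (y), 28 deep, edges bevelled 2. Axes as the socket's. When the timer is home its flange lies on the face and its origin is 22 below this point.
- other_socket: A second fixed white block of the same outer size, with a small square hole (20 x 20) for another plug: not the timer's. Origin at the centre of its underside.
- switch (a joint): Angle of the switch lever: 0 = off, leaning to the switch base's -x; 1.0 rad = on, leaning as far to its +x. Stays where it is left, moves easily. Pivot 22 above the bench, axis along the base's y.
- switch_tip (a point): Centre of the black ball (diameter 26) at the lever's end, 65 from the pivot: 79 above the bench in either end position, 87 upright. Its rod is 10 thick.
- switch_base: Fixed white base of the lever switch, 70 (x) x 50 (y) x 25 high. Origin at the centre of its underside, below the pivot; +x is the way the lever is thrown.
- spare_plug: Bystander: another black plug lying on its side, body 36 x 34 x 34 with a square foot 18 x 18 pointing along its x. Origin under the body.
- pot: Bystander: square black pot filled with soil, 60 x 60 x 60, with an upright label rising to 100. Origin under its centre.
- seed_jar: Bystander: seed jar, diameter 56, 75 high. Origin under its centre.
- cup: Bystander: white open cup, 72 across the rim, 80 high. Origin under its centre.
Things that resemble listed ones, but are neither listed nor needed, are in the scene too. What is shaped like the switch_base but pink is not meant. Several things have the shape of the vise; the one meant has the colours described above.

How it is judged (in metres and radians):
On the way, in this order (a step that is already met when the one before it is completed fails the run):
1. the vise's jaw is slid fully open (at least 33 of its 40 mm) (value of joint jaw above 0.033 m), for 0.1 s.
2. the timer is lifted clear out of the vise (z of timer in the frame of vise above 0.06 m and contact force between timer and the fingers above 0.5 N), for 0.1 s.
3. the timer is plugged fully home in the oblong socket and let go (z of timer in the frame of socket_hole0 below -0.021 m and horizontal distance between timer and socket_hole0 below 0.004 m and angle between timer's own z axis and vertical below 0.06 rad and angle between the x axis of timer and the x axis of socket, either way round below 0.12 rad and contact force between timer and the arm below 0.1 N), for 0.1 s.
4. the switch lever is thrown over (value of joint switch above 0.85 rad), for 0.1 s.
At the end, for the whole second after the job is handed in: The timer's foot is home in the oblong socket (at least 21 of 22 mm deep, within 4 mm of the hole's centre, tilted less than 0.06 rad, turned less than 0.12 rad), at rest; the jaw is at least 33 mm open; the switch lever is thrown to at least 0.85 of 1.0 rad (z of timer in the frame of socket_hole0 below -0.021 m and horizontal distance between timer and socket_hole0 below 0.004 m and angle between timer's own z axis and vertical below 0.06 rad and angle between the x axis of timer and the x axis of socket, either way round below 0.12 rad and linear speed of timer below 0.02 m/s and value of joint jaw above 0.033 m and value of joint switch above 0.85 rad); the robot touches nothing.
It fails at once if the spare plug, pot, seed jar or cup is shifted by more than 30 mm (distance of any of spare_plug, pot, seed_jar, cup from where it was at the start of the episode above 0.03 m).
It also fails if it takes over 59 s, if anything falls off the work surface, if the arm or the gripper's body presses on something with over 40 N, if the wrist force passes 120 N, or if a joint passes its speed limit or range.

### The arm

A 6-joint arm with a two-finger parallel gripper is mounted at the origin on the work surface. World frame = base frame: x ahead of the robot, y to its left, z up, the work surface at z = 0. Lengths are in mm, angles in rad, forces in N, time in s.
With the tool pointing down it reaches from about 350 to 975 mm from the base axis. Payload 7.1 kg.
Tool frame: the origin (TCP) lies midway between the tips of the shut fingers; the grasp point (between the pads) lies 19 mm behind it; z points along the fingers, y is the direction in which the jaws open and shut (so a half turn about z gives the same grasp; the last joint's range is limited). The gripper opens to 88 mm and grips with 3 to 60 N. Pads are 20 mm wide; open, the fingers measure 115 mm over their backs; the gripper's body (75 mm by 178 mm) begins 61 mm behind the grasp point.
Start: joints at [1.299, 0.423, 1.63, -0, 1.089, -0.019], TCP at [156.291, 605.126, 222.675] pointing down, gripper open.
Joint ranges: [-3, 3], [-0.9, 2.11], [0.09, 2.58], [-1.31, 4.45], [0.11, 2.69], [-2.54, 2.54]. Speed limits (rad/s): [2.39, 2.39, 3.01, 3.14, 3.14, 3.14].

### API

Orientations are given as a rotation vector (axis times angle).
In Python, from workcell import ctrl, eyes, spotter gives the robot as it stands. The module is installed in compiled form; this text tells all that it offers.
- The arm moves only by the shell command python3 -m jog 'ROWS' [OPENING]. ROWS is JSON, a list of rows, each a list of 2 entries, a list of its own where there are three numbers: the shift along the tool's x, y, z in cm, then the turn, a rotation vector about the tool's x, y, z in degrees. A call has 1 to 8 rows; each row is the pose to reach, as a shift and turn from the pose measured when the call began, along the tool's axes at that moment; what a row does not reach only later rows make up. A row lasts 1/12 s, in which the tool goes at most 41.7 mm and 7.16 degrees, less where a joint would pass 70% of its speed; a pose out of reach is approached as far as the arm can. A call with a gripper value outside its range is refused whole. OPENING is the gripper command: -1 is fully open, 1 is shut, values between are in proportion, set as the call begins (- or left out, the last holds). The fingers move at their own pace and stop on an object; the grip force is fixed at half the most. Time passes only in rows, so rows that repeat a pose let the fingers close. It gives the time, the measured TCP pose, the force and the opening at its end, in the units of the state.
- ctrl.get_obs(): the state, without advancing time (a new reading comes with each control period).
- eyes.get_image(name): name is "scene" or "side" or "wrist"; returns the picture (420x560x3 uint8, blue, green, red); there is no depth.
- eyes.get_calibration(name): a dict with "fx", "fy", "cx", "cy" (pixels), "R" (3x3) and "t" (3): a world point X has camera coordinates R X + t. Camera axes: x right, y down, z forward; pixel columns grow to the right and rows downward; lengths in mm; the calibration is good to about 2 mm. A picture is of the moment at which its call begins: read the wrist's pose just before it. get_calibration takes no time and is no camera call; for the wrist camera it gives the pose at the moment of the call.
- ctrl.close_job(): hands the job in, once; it reports no verdict.
Trained networks look in the newest picture that a camera, given by its name, has taken for a name from the list of things; names that differ only in an ending like _2 or _b are one class to them, and where a whole thing is asked for, a point or a joint stands for the part that bears it (a point fixed in the world has none). Each returns a list of dicts, best first, with "confidence" (0 to 1); they miss things now and then, are a little off and sometimes report something else, mostly with a low value. They report only what shows in the picture. A call takes as long as a camera call. They do not tell look-alikes from the thing itself.
- spotter.spot_in(camera, query): "point" ([x, y, z] in mm, in world coordinates, good to about 4 mm: the middle of the surface that is visible of it).
- spotter.cut_out(camera, query): "pixels" (420x560 bool, what is visible of it).
The state is a dict: "t": time; "qpos": joint angles; "qvel": joint speeds; "joint_torque": joint torques, N m; "ee_pos": TCP position; "orientation": TCP orientation; "ft_force": force on the tool from outside, world axes, zero at the start; "moment": the same for the moment, N m; "width": finger opening in mm.
Only numpy, scipy, OpenCV 4.12 (cv2) and the standard library are available. Lean on these libraries where they do the work, as an engineer would, in place of code of your own. Each camera call takes 0.05 s, during which the arm holds its last target.

## Working session

There is one attempt and no reset: what is moved stays moved. The work goes in short steps, Python scripts to look and compute and a shell command to move; the robot and the scene stay as the last step left them, time stands still between calls to the robot, and variables do not carry over. Pictures are saved under pics/ and viewed, and the job is handed in when it is done.

```bash
mkdir -p pics && ls
python3 - <<'E'
from workcell import ctrl, eyes, spotter
import cv2, numpy as np
np.set_printoptions(precision=3,suppress=True)
o=ctrl.get_obs()
print(o)
for n in ("scene","side","wrist"):
    im=eyes.get_image(n); cv2.imwrite(f"pics/{n}0.png",im)
    c=eyes.get_calibration(n); print(n,c)
E
```

```text
pics
{'t': 0.0, 'qpos': array([ 1.299,  0.424,  1.631, -0.   ,  1.089, -0.019]), 'qvel': array([ 0.002,  0.001,  0.   , -0.001,  0.   , -0.   ]), 'joint_torque': array([  0.003, -54.464, -27.366,   0.065,   0.023,  -0.   ]), 'ee_pos': array([156.162, 604.614, 221.906]), 'orientation': array([-0.396, -3.116,  0.002]), 'ft_force': array([-0.118,  0.312, -0.08 ]), 'moment': array([-0.038,  0.008, -0.054]), 'width': 87.41025853718568}
scene {'fx': 448.97826297137067, 'fy': 448.97826297137067, 'cx': 279.85300286333984, 'cy': 207.05782906008545, 'R': array([[ 0.721,  0.693,  0.014],
       [ 0.474, -0.478, -0.74 ],
       [-0.506,  0.539, -0.673]]), 't': array([-306.786, -218.127, 1356.422])}
side {'fx': 519.1800369106244, 'fy': 519.1800369106244, 'cx': 282.7723907165048, 'cy': 201.30171291738802, 'R': array([[ 0.994, -0.111, -0.018],
       [-0.082, -0.607, -0.79 ],
       [ 0.077,  0.787, -0.612]]), 't': array([-505.981,   83.999, 1350.89 ])}
wrist {'fx': 337.5314586427858, 'fy': 337.5314586427858, 'cx': 284.33263361693713, 'cy': 207.83922526920324, 'R': array([[ 0.251,  0.968, -0.001],
       [ 0.934, -0.242,  0.263],
       [ 0.254, -0.067, -0.965]]), 't': array([-624.165,  -32.387,  390.936])}
```

View pics/scene0.png

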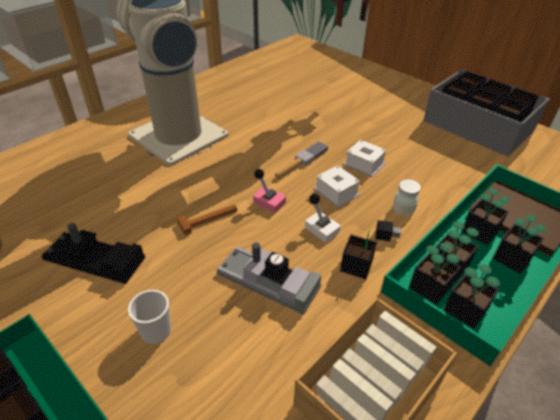

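View pics/side0.png

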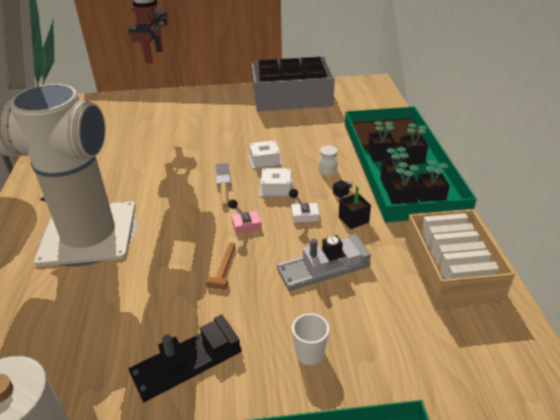

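View pics/wrist0.png

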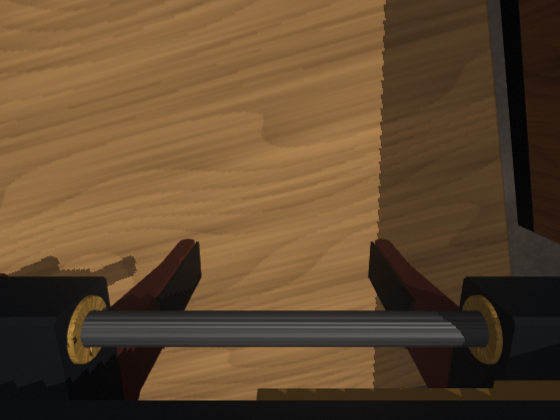

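```bash
cat > h.py <<'E'
import numpy as np, cv2
from scipy.spatial.transform import Rotation as Rn
np.set_printoptions(precision=2,suppress=True,linewidth=160)
def proj(c,X):
    X=np.atleast_2d(X); Y=X@np.array(c['R']).T+np.array(c['t'])
    return np.c_[c['fx']*Y[:,0]/Y[:,2]+c['cx'], c['fy']*Y[:,1]/Y[:,2]+c['cy']]
def unproj(c,uv,z):
    uv=np.atleast_2d(uv).astype(float); R=np.array(c['R']); t=np.array(c['t'])
    d=np.c_[(uv[:,0]-c['cx'])/c['fx'],(uv[:,1]-c['cy'])/c['fy'],np.ones(len(uv))]@R
    o=-R.T@t
    return o+d*((z-o[2])/d[:,2])[:,None]
E
python3 - <<'E'
import cv2
s=cv2.imread('pics/scene0.png'); d=cv2.imread('pics/side0.png')
a=cv2.resize(s[130:320,200:440],None,fx=3.3,fy=3.15,interpolation=cv2.INTER_CUBIC); cv2.imwrite('pics/c_scene0.png',a)
a=cv2.resize(d[125:295,210:410],None,fx=4,fy=3.5,interpolation=cv2.INTER_CUBIC); cv2.imwrite('pics/c_side0.png',a)
E
python3 - <<'E'
from h import *
from workcell import ctrl, eyes, spotter
for n in ("scene","side"):
    for q in ("vise","timer","jaw_post","socket","other_socket","socket_hole0","switch_base","switch_tip","spare_plug","pot","seed_jar","cup"):
        r=spotter.spot_in(n,q)
        print(n,q,[(round(x['confidence'],2),np.round(x['point']).tolist()) for x in r[:4]])
print(ctrl.get_obs()['t'])
E
```

```text
scene vise [(0.82, [273.0, -431.0, 22.0]), (0.8, [598.0, -221.0, 23.0]), (0.53, [513.0, 109.0, 43.0])]
scene timer [(0.96, [612.0, -214.0, 62.0])]
scene jaw_post [(0.63, [252.0, -439.0, 49.0]), (0.61, [563.0, -218.0, 50.0])]
scene socket [(0.81, [496.0, 255.0, 39.0])]
scene other_socket [(0.74, [513.0, 107.0, 40.0])]
scene socket_hole0 [(0.93, [494.0, 260.0, 40.0])]
scene switch_base [(0.96, [416.0, -38.0, 27.0]), (0.92, [574.0, -15.0, 21.0]), (0.55, [698.0, -55.0, 45.0])]
scene switch_tip [(0.65, [545.0, -8.0, 82.0]), (0.51, [396.0, -30.0, 79.0])]
scene spare_plug [(0.83, [687.0, 72.0, 27.0])]
scene pot [(0.71, [699.0, -55.0, 43.0])]
scene seed_jar [(0.55, [672.0, 179.0, 49.0])]
scene cup [(0.89, [508.0, -440.0, 54.0])]
side vise [(0.93, [563.0, -217.0, 18.0]), (0.76, [266.0, -443.0, 18.0])]
side timer [(0.89, [600.0, -212.0, 62.0])]
side jaw_post [(0.85, [249.0, -448.0, 52.0]), (0.69, [558.0, -219.0, 52.0])]
side socket [(0.73, [484.0, 249.0, 36.0])]
side other_socket [(0.85, [501.0, 98.0, 43.0])]
side socket_hole0 [(0.82, [480.0, 251.0, 36.0])]
side switch_base [(0.94, [404.0, -42.0, 24.0]), (0.66, [559.0, -16.0, 23.0])]
side switch_tip [(0.69, [556.0, -216.0, 52.0]), (0.59, [384.0, -32.0, 77.0])]
side spare_plug [(0.61, [682.0, 71.0, 28.0]), (0.36, [501.0, 97.0, 39.0])]
side pot [(0.72, [688.0, -52.0, 46.0])]
side seed_jar [(0.83, [662.0, 178.0, 48.0])]
side cup [(0.63, [662.0, 181.0, 50.0]), (0.6, [514.0, -432.0, 53.0])]
1.35
```

View pics/c_scene0.png

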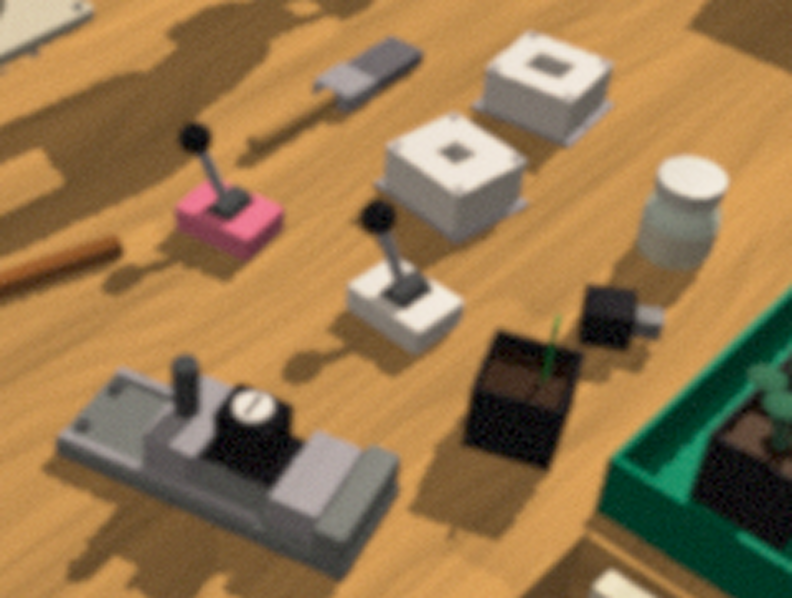

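View pics/c_side0.png

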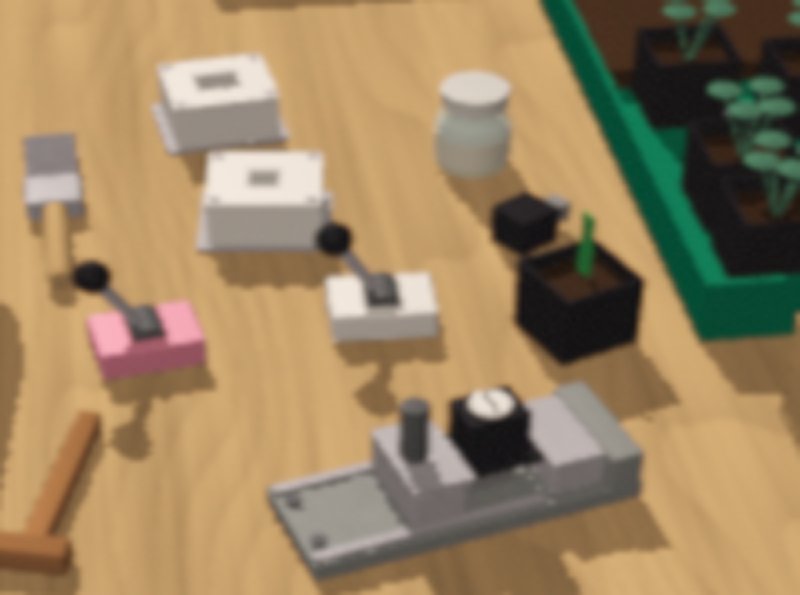

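```bash
cat >> h.py <<'E'
def toolR(yaw_deg):
    # tool pointing down, tool x axis at world angle yaw
    a=np.radians(yaw_deg); x=np.array([np.cos(a),np.sin(a),0]); z=np.array([0,0,-1.]); y=np.cross(z,x)
    return np.c_[x,y,z]
def togo(o,pos,yaw_deg):
    R0=Rn.from_rotvec(o['orientation']).as_matrix()
    d=R0.T@(np.array(pos)-o['ee_pos'])/10
    w=np.degrees(Rn.from_matrix(R0.T@toolR(yaw_deg)).as_rotvec())
    R0x=R0[:,0]
    print('t',round(o['t'],2),'tcp',o['ee_pos'],'yaw %.2f'%np.degrees(np.arctan2(R0x[1],R0x[0])),'q',o['qpos'],'F',o['ft_force'],'w %.1f'%o['width'])
    print('shift cm',d,'turn deg',w)
E
python3 - <<'E'
from h import *
from workcell import ctrl
togo(ctrl.get_obs(),(500,240,300),180)
E
```

```text
t 1.35 tcp [156.3  605.14 222.7 ] yaw 165.52 q [ 1.3   0.42  1.63 -0.    1.09 -0.02] F [-0.14 -0.33  0.37] w 87.8
shift cm [-42.41 -26.76  -7.73] turn deg [  0.     0.   -14.48]
```

```bash
python3 -m jog '[[[-5.3,-3.3,-7.7],[0,0,-4]],[[-10.6,-6.7,-7.7],[0,0,-8]],[[-14,-8.9,-7.7],[0,0,-14.5]],[[-17.5,-11,-7.7],[0,0,-14.5]],[[-21,-13.3,-7.7],[0,0,-14.5]],[[-24.5,-15.5,-7.7],[0,0,-14.5]],[[-28,-17.7,-7.7],[0,0,-14.5]],[[-31.5,-20,-7.7],[0,0,-14.5]]]'
python3 - <<'E'
from h import *
from workcell import ctrl
togo(ctrl.get_obs(),(500,240,300),180)
E
```

```text
t: 2.02
ee_pos: [370.8, 376.1, 299.0]
orientation: [-0.001, 3.141, 0.001]
ft_force: [0.4, -0.2, 0.3]
width: 87.8
t 2.02 tcp [370.77 376.09 299.03] yaw -179.96 q [ 0.77  0.19  1.77  0.    1.18 -0.8 ] F [ 0.37 -0.22  0.27] w 87.8
shift cm [-12.91 -13.62  -0.1 ] turn deg [0.05 0.05 0.04]
```

```bash
python3 -m jog '[[[-12.9,-13.6,-0.1],[0,0,0]],[[-12.9,-13.6,-0.1],[0,0,0]],[[-12.9,-13.6,-0.1],[0,0,0]],[[-12.9,-13.6,-0.1],[0,0,0]],[[-12.9,-13.6,-0.1],[0,0,0]],[[-12.9,-13.6,-0.1],[0,0,0]],[[-12.9,-13.6,-0.1],[0,0,0]]]'
python3 - <<'E'
from h import *
from workcell import ctrl, eyes
import pickle
o=ctrl.get_obs()
print(o['ee_pos'],o['t'],np.abs(o['qvel']).max())
c=eyes.get_calibration('wrist'); im=eyes.get_image('wrist'); cv2.imwrite('pics/w1.png',im); pickle.dump((c,o),open('w1.pkl','wb'))
print(c)
E
```

```text
t: 2.6
ee_pos: [500.4, 239.3, 299.9]
orientation: [0.004, 3.141, 0.002]
ft_force: [-1.0, -0.8, 0.1]
width: 88.0
[500.36 239.26 299.92] 2.6 0.04366143303223748
{'fx': 337.5314586427858, 'fy': 337.5314586427858, 'cx': 284.33263361693713, 'cy': 207.83922526920324, 'R': array([[ 0.  ,  1.  ,  0.  ],
       [ 0.96, -0.  ,  0.26],
       [ 0.26,  0.  , -0.96]]), 't': array([-240.68, -535.15,  333.35])}
```

View pics/w1.png

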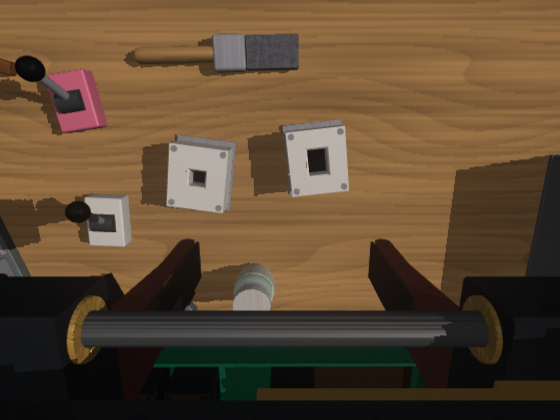

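Run:
```python
import cv2
d=cv2.imread('pics/w1.png')
a=cv2.resize(d[110:210,270:370],None,fx=6,fy=6,interpolation=cv2.INTER_CUBIC); cv2.imwrite('pics/c_w1a.png',a)
a=cv2.resize(d[180:260,50:150],None,fx=6,fy=6,interpolation=cv2.INTER_CUBIC); cv2.imwrite('pics/c_w1b.png',a)
```

```text
(no output)
```

View pics/c_w1a.png

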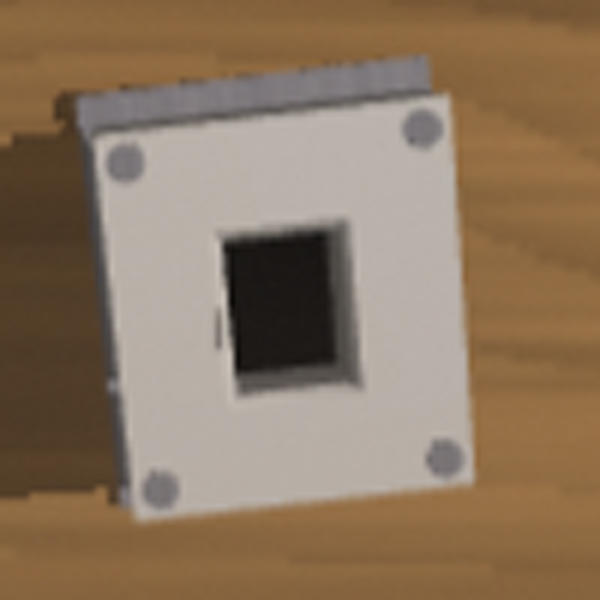

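View pics/c_w1b.png

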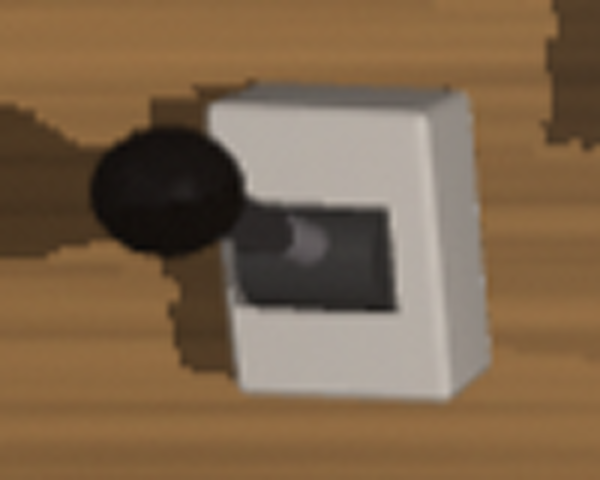

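Run:
```python
from h import *
import pickle
c,o=pickle.load(open('w1.pkl','rb'))
def cr(pts,x0,y0): return (np.array(pts,float)+.5)/6-.5+[x0,y0]
def rep(n,uv,z):
    P=unproj(c,uv,z); print(n); print(P[:,:2])
    if len(P)==4:
        m=P.mean(0); e1=P[3]-P[0]; e2=P[2]-P[1]; f1=P[1]-P[0]; f2=P[2]-P[3]
        print(' centre',m[:2],'x-len',np.linalg.norm(e1),np.linalg.norm(e2),'y-len',np.linalg.norm(f1),np.linalg.norm(f2))
        print(' yaw', [round(np.degrees(np.arctan2(e[1],e[0])),2) for e in (e1,e2)],[round(np.degrees(np.arctan2(-f[0],f[1])),2) for f in (f1,f2)])
rep('socket',cr([(97,133),(450,97),(474,485),(135,520)],270,110),45)
rep('screws',cr([(125,162),(423,129),(445,458),(160,489)],270,110),45)
rep('hole',cr([(220,234),(350,220),(362,384),(238,395)],270,110),45)
rep('swbase',cr([(208,102),(430,112),(452,400),(242,390)],50,180),25)
rep('ball',cr([(167,190)],50,180),79)
s=unproj(c,[[199,177]],45); print('sq',s)
```

```text
socket
[[447.9  241.04]
 [441.06 311.83]
 [520.61 320.39]
 [527.96 248.94]]
 centre [484.38 280.55] x-len 80.44923804185034 80.00460003924906 y-len 71.11914644776311 71.829489175097
 yaw [np.float64(5.64), np.float64(6.14)] [np.float64(5.52), np.float64(5.88)]
screws
[[453.64 246.69]
 [447.31 306.67]
 [514.79 314.03]
 [521.26 254.19]]
 centre [484.25 280.4 ] x-len 68.03643424494464 67.88026025828403 y-len 60.31333701903386 60.1820388050962
 yaw [np.float64(6.33), np.float64(6.22)] [np.float64(6.03), np.float64(6.17)]
hole
[[468.09 266.1 ]
 [465.35 292.53]
 [499.05 296.08]
 [501.28 270.32]]
 centre [483.45 281.26] x-len 33.457254819549625 33.884483605287386 y-len 26.578585394032142 25.8565689562595
 yaw [np.float64(7.25), np.float64(6.0)] [np.float64(5.92), np.float64(4.95)]
swbase
[[532.27 -27.25]
 [534.71  21.68]
 [603.15  17.86]
 [600.52 -30.25]]
 centre [567.66  -4.49] x-len 68.31613852769271 68.54714404814746 y-len 48.99544028513276 48.18958232324038
 yaw [np.float64(-2.52), np.float64(-3.2)] [np.float64(-2.85), np.float64(-3.12)]
ball
[[537.31  -5.29]]
sq [[502.86 132.4   45.  ]]
```

Run:
```python
from h import *
from workcell import eyes
import pickle
cs={n:eyes.get_calibration(n) for n in ('scene','side')}
pickle.dump(cs,open('cs.pkl','wb'))
for n,uv in (('scene',[[366.7,151]]),('side',[[210+217/4,125+80/3.5]])):
    print(n,unproj(cs[n],uv,45))
c,o=pickle.load(open('w1.pkl','rb'))
def boxpts(cx,cy,yaw,lx,ly,h):
    a=np.radians(yaw); R=np.array([[np.cos(a),-np.sin(a)],[np.sin(a),np.cos(a)]])
    p=np.array([[-1,-1],[1,-1],[1,1],[-1,1]])*[lx/2,ly/2]
    q=p@R.T+[cx,cy]
    return np.c_[q,np.full(4,h)]
for n in ('scene','side'):
    im=cv2.imread(f'pics/{n}0.png'); im=cv2.resize(im,None,fx=4,fy=4,interpolation=cv2.INTER_CUBIC)
    for P,col in ((boxpts(484.3,280.5,6,80,72,45),(0,0,255)),(boxpts(484.3,280.5,6,32,24,45),(0,255,0)),(boxpts(567.7,-4.5,-2.9,70,50,25),(255,0,0))):
        uv=proj(cs[n],P)*4+1.5
        cv2.polylines(im,[np.round(uv).astype(int)],True,col,1)
    if n=='scene': im=im[130*4:250*4,290*4:420*4]
    else: im=im[125*4:245*4,230*4:360*4]
    cv2.imwrite(f'pics/ov_{n}.png',im); print(im.shape)
```

```text
scene [[487.28 278.23  45.  ]]
side [[484.85 282.52  45.  ]]
(480, 520, 3)
(480, 520, 3)
```

View pics/ov_scene.png

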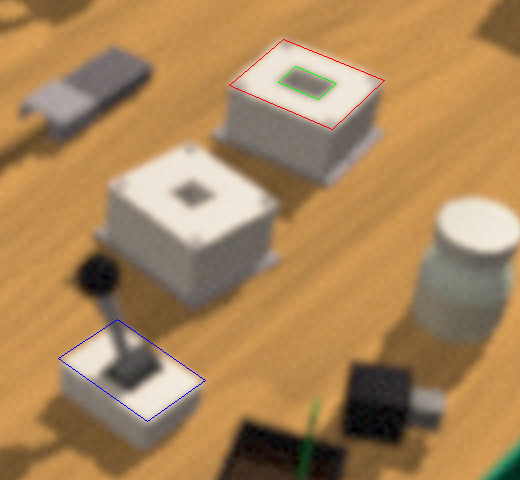

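View pics/ov_side.png

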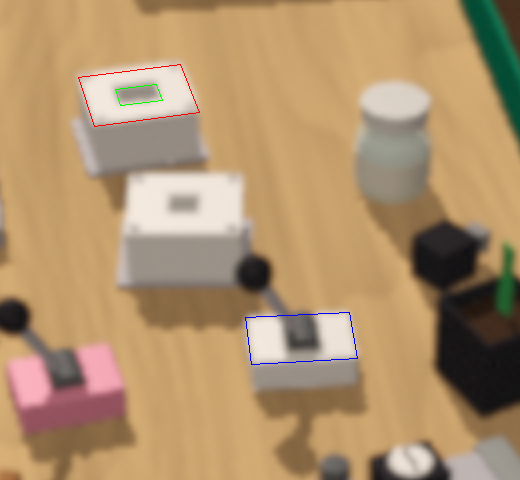

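```bash
python3 - <<'E'
from h import *
from workcell import ctrl
togo(ctrl.get_obs(),(620,-200,300),180)
E
python3 -m jog '[[[-1.1,-4,0],[0,0,0]],[[-2.2,-8,0],[0,0,0]],[[-3.3,-12,0],[0,0,0]],[[-4.4,-16,0],[0,0,0]],[[-5.5,-20,0],[0,0,0]],[[-6.6,-24,0],[0,0,0]],[[-7.7,-28,0],[0,0,0]],[[-8.8,-32,0],[0,0,0]]]'
python3 - <<'E'
from h import *
from workcell import ctrl
togo(ctrl.get_obs(),(620,-200,300),180)
E
```

```text
t 2.65 tcp [499.6  240.05 299.87] yaw 179.96 q [ 0.43  0.24  1.71  0.    1.19 -1.14] F [ 0.32 -0.22  0.59] w 87.6
shift cm [-12.07 -44.    -0.05] turn deg [ 0.05  0.01 -0.04]
t: 3.32
ee_pos: [587.4, -80.0, 299.8]
orientation: [-0.003, 3.141, 0.002]
ft_force: [0.7, 0.3, -0.6]
width: 87.5
t 3.32 tcp [587.41 -79.97 299.78] yaw -179.90 q [-0.16  0.3   1.63  0.    1.22 -1.73] F [ 0.69  0.34 -0.63] w 87.5
shift cm [ -3.24 -12.01  -0.04] turn deg [0.08 0.02 0.1 ]
```

```bash
python3 -m jog '[[[-1.1,-4,0],[0,0,0]],[[-2.2,-8,0],[0,0,0]],[[-3.2,-12,0],[0,0,0]],[[-3.2,-12,0],[0,0,0]],[[-3.2,-12,0],[0,0,0]]]'
python3 - <<'E'
from h import *
from workcell import ctrl, eyes
import pickle
o=ctrl.get_obs()
print(o['ee_pos'],o['t'],np.abs(o['qvel']).max())
c=eyes.get_calibration('wrist'); im=eyes.get_image('wrist'); cv2.imwrite('pics/w2.png',im); pickle.dump((c,o),open('w2.pkl','wb'))
E
```

```text
t: 3.73
ee_pos: [619.8, -200.0, 299.1]
orientation: [0.001, -3.141, -0.003]
ft_force: [-0.4, -0.4, 0.7]
width: 87.6
[ 619.78 -199.96  299.13] 3.7333 0.04190057761130855
```

View pics/w2.png

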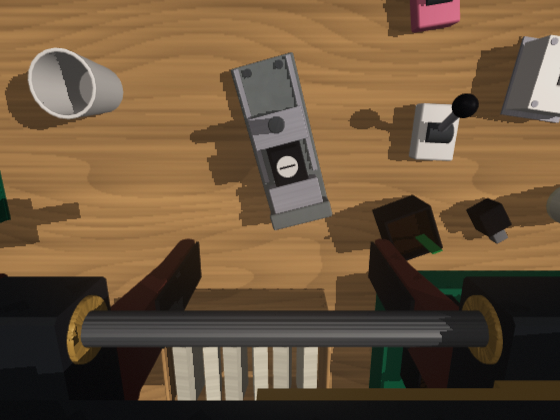

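Run:
```python
import cv2
d=cv2.imread('pics/w2.png')
a=cv2.resize(d[45:235,220:340],None,fx=6,fy=6,interpolation=cv2.INTER_CUBIC)
cv2.imwrite('pics/c_w2a.png',a[:600]); cv2.imwrite('pics/c_w2b.png',a[540:])
```

```text
(no output)
```

View pics/c_w2a.png

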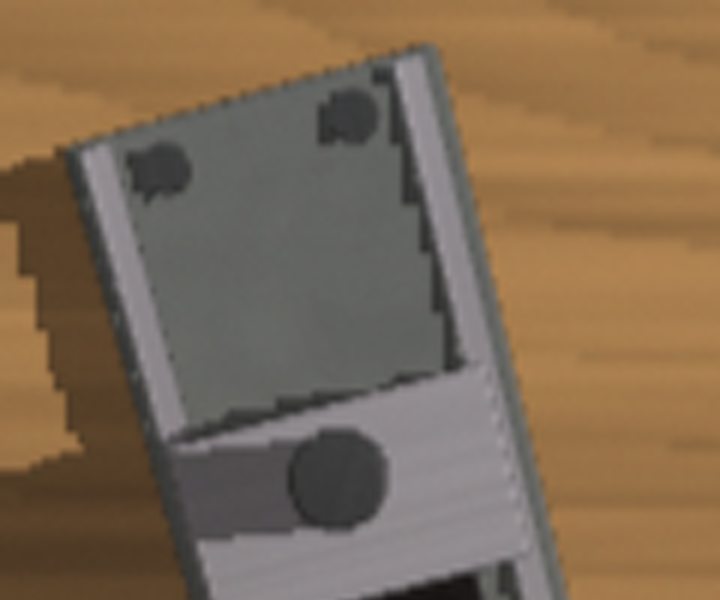

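View pics/c_w2b.png

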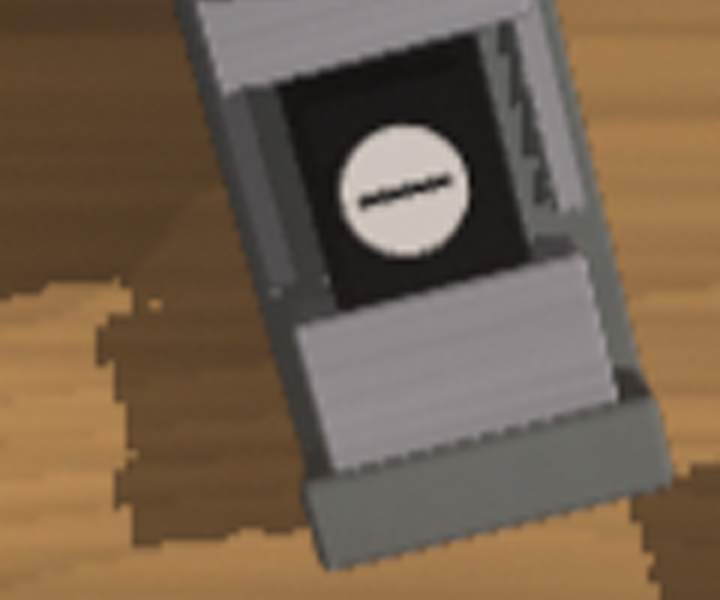

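Run:
```python
from h import *
import pickle
c,o=pickle.load(open('w2.pkl','rb'))
def cr(pts): return (np.array(pts,float)+.5)/6-.5+[220,45]
def P(pts,z): return unproj(c,cr(pts),z)[:,:2]
post=P([(337,478)],96)[0]; dial=P([(405,730)],67)[0]
print('post',post,'dial',dial,'dist',np.linalg.norm(dial-post),'yaw',np.degrees(np.arctan2(*(dial-post)[::-1])))
b=P([(68,150),(430,47)],15); print('bed end',b,b.mean(0),np.linalg.norm(b[1]-b[0]),'yaw',np.degrees(np.arctan2(-(b[1]-b[0])[0],(b[1]-b[0])[1])))
j=P([(170,445),(475,362),(525,553),(222,633)],51); print('jaw top',j,j.mean(0)); 
for q,n in ((j,'jaw'),):
    print(n,[np.linalg.norm(q[(i+1)%4]-q[i]) for i in range(4)],'yaw',np.degrees(np.arctan2(*(q[3]-q[0])[::-1])),np.degrees(np.arctan2(*(q[2]-q[1])[::-1])),np.degrees(np.arctan2(-(q[1]-q[0])[0],(q[1]-q[0])[1])))
f=P([(298,868),(580,795),(615,940),(335,1010)],43); print('fixed',f,[np.linalg.norm(f[(i+1)%4]-f[i]) for i in range(4)],'yaw',np.degrees(np.arctan2(*(f[3]-f[0])[::-1])),np.degrees(np.arctan2(*(f[2]-f[1])[::-1])),np.degrees(np.arctan2(-(f[1]-f[0])[0],(f[1]-f[0])[1])))
print('mid line fixed',(f[0]+f[1])/2)
e=P([(68,150),(185,540)],15); print('left bed edge yaw',np.degrees(np.arctan2(*(e[1]-e[0])[::-1])))
e=P([(430,47),(560,590)],15); print('right bed edge yaw',np.degrees(np.arctan2(*(e[1]-e[0])[::-1])))
```

```text
post [ 557.13 -208.91] dial [ 605.64 -196.61] dist 50.04651982755411 yaw 14.231219743202528
bed end [[ 493.45 -265.64]
 [ 473.94 -191.26]] [ 483.69 -228.45] 76.89005459786573 yaw 14.70425163248828
jaw top [[ 551.87 -242.65]
 [ 536.3  -182.99]
 [ 572.66 -172.65]
 [ 588.39 -233.25]] [ 562.3  -207.88]
jaw [np.float64(61.65850035360625), np.float64(37.801657223646735), np.float64(62.61264562414062), np.float64(37.71180598762189)] yaw 14.43361557209443 15.880281303813156 14.623252769351812
fixed [[ 638.31 -218.91]
 [ 622.76 -159.73]
 [ 654.04 -151.49]
 [ 669.52 -211.32]] [np.float64(61.193849063138394), np.float64(32.34631908756025), np.float64(61.80156566614407), np.float64(32.12223727636681)] yaw 13.664355055010713 14.747465474224123 14.724359846001757
mid line fixed [ 630.53 -189.32]
left bed edge yaw 15.632972237278896
right bed edge yaw 14.845463268356625
```

Run:
```python
from h import *
import pickle
from workcell import ctrl
c,o=pickle.load(open('w2.pkl','rb'))
def cr(pts): return (np.array(pts,float)+.5)/6-.5+[220,45]
print('dial@82',unproj(c,cr([(405,730)]),82))
print('switch ball',unproj(c,[[465,106]],79))
togo(ctrl.get_obs(),(557,-209,130),194.6)
togo(ctrl.get_obs(),(557,-209,62),194.6)
```

```text
dial@82 [[ 603.48 -196.76   82.  ]]
switch ball [[538.32  -3.35  79.  ]]
t 3.78 tcp [ 619.49 -198.67  299.17] yaw -179.89 q [-0.33  0.39  1.5   0.    1.26 -1.9 ] F [-0.79  0.32 -0.21] w 88.2
shift cm [ 6.24 -1.06 16.92] turn deg [  0.13  -0.01 -14.49]
t 3.78 tcp [ 619.49 -198.67  299.17] yaw -179.89 q [-0.33  0.39  1.5   0.    1.26 -1.9 ] F [-0.79  0.32 -0.21] w 88.2
shift cm [ 6.24 -1.08 23.72] turn deg [  0.13  -0.01 -14.49]
```

```bash
python3 -m jog '[[[1.3,-0.2,3.8],[0,0,-6]],[[2.6,-0.4,7.6],[0,0,-12]],[[3.9,-0.7,11.2],[0,0,-14.5]],[[5.2,-0.9,14.5],[0,0,-14.5]],[[6.2,-1.1,16.9],[0,0,-14.5]],[[6.2,-1.1,16.9],[0,0,-14.5]]]' -1
python3 - <<'E'
from h import *
from workcell import ctrl, eyes
import pickle
o=ctrl.get_obs(); togo(o,(557,-209,62),194.6)
c=eyes.get_calibration('wrist'); im=eyes.get_image('wrist'); cv2.imwrite('pics/w3.png',im); pickle.dump((c,o),open('w3.pkl','wb'))
E
```

```text
t: 4.28
ee_pos: [552.2, -205.5, 125.5]
orientation: [0.401, -3.106, -0.012]
ft_force: [-0.3, 0.0, 0.1]
width: 87.6
t 4.28 tcp [ 552.21 -205.47  125.52] yaw -165.27 q [-0.38  0.5   1.77  0.    0.89 -2.21] F [-0.3   0.05  0.11] w 87.6
shift cm [-0.43 -0.52  6.34] turn deg [ 0.51 -0.49  0.13]
```

View pics/w3.png

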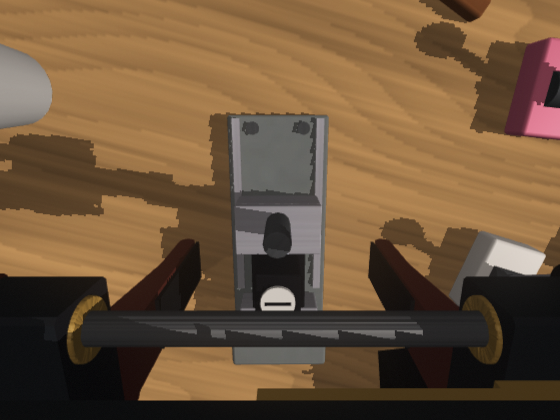

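Run:
```python
from h import *
import pickle
from workcell import ctrl
c,o=pickle.load(open('w3.pkl','rb'))
d=cv2.imread('pics/w3.png')
cv2.imwrite('pics/c_w3.png',cv2.resize(d[180:320,220:340],None,fx=4,fy=4,interpolation=cv2.INTER_CUBIC))
print(proj(c,[[557,-209,96],[557,-209,51],[603.5,-196.8,82]]))
togo(ctrl.get_obs(),(557,-209,62),194.6)
```

```text
[[277.12 243.95]
 [277.83 222.09]
 [277.76 302.64]]
t 4.33 tcp [ 555.15 -206.51  128.41] yaw -165.28 q [-0.38  0.5   1.76  0.    0.89 -2.21] F [ 0.03 -0.14  1.06] w 88.0
shift cm [-0.15 -0.33  6.64] turn deg [ 0.35 -0.26  0.11]
```

View pics/c_w3.png

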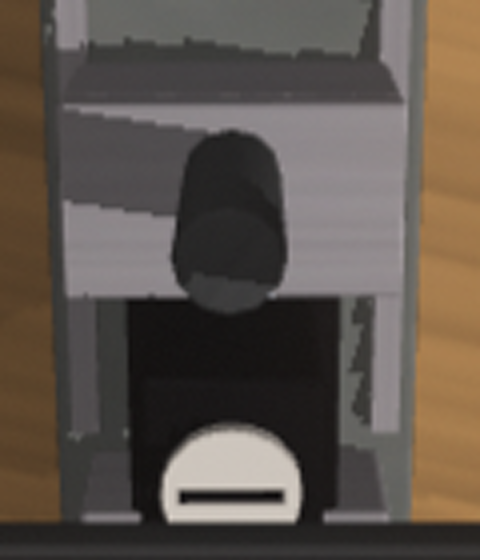

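```bash
python3 -m jog '[[[-0.1,-0.3,3.3],[0,0,0]],[[-0.1,-0.3,6.6],[0,0,0]],[[-0.1,-0.3,6.6],[0,0,0]],[[-0.1,-0.3,6.6],[0,0,0]]]' -1
python3 - <<'E'
from h import *
from workcell import ctrl
o=ctrl.get_obs(); togo(o,(557,-209,62),194.6)
E
python3 -m jog '[[[0,0,0],[0,0,0]],[[0,0,0],[0,0,0]],[[0,0,0],[0,0,0]],[[0,0,0],[0,0,0]],[[0,0,0],[0,0,0]],[[0,0,0],[0,0,0]]]' 1
```

```text
t: 4.67
ee_pos: [557.3, -207.8, 63.2]
orientation: [0.404, -3.11, -0.009]
ft_force: [-0.4, 0.2, 0.2]
width: 87.4
t 4.67 tcp [ 557.3  -207.78   63.24] yaw -165.20 q [-0.38  0.6   1.78  0.    0.77 -2.21] F [-0.35  0.15  0.2 ] w 87.4
shift cm [ 0.06 -0.11  0.12] turn deg [ 0.37 -0.28  0.2 ]
t: 5.17
ee_pos: [557.5, -207.9, 63.8]
orientation: [0.404, -3.111, -0.009]
ft_force: [-0.2, -0.4, 0.4]
width: 51.2
```

```bash
python3 -m jog '[[[0,0,0],[0,0,0]],[[0,0,0],[0,0,0]],[[0,0,0],[0,0,0]],[[0,0,0],[0,0,0]],[[0,0,0],[0,0,0]],[[0,0,0],[0,0,0]]]' 1
```

```text
t: 5.67
ee_pos: [557.6, -208.4, 63.8]
orientation: [0.404, -3.111, -0.007]
ft_force: [-0.1, -2.9, -1.4]
width: 17.3
```

```bash
python3 -m jog '[[[0.8,0,0],[0,0,0]],[[1.6,0,0],[0,0,0]],[[2.4,0,0],[0,0,0]],[[3.2,0,0],[0,0,0]],[[3.9,0,0],[0,0,0]],[[4.0,0,0],[0,0,0]],[[4.0,0,0],[0,0,0]]]' 1
python3 - <<'E'
from h import *
from workcell import ctrl, eyes
import pickle
o=ctrl.get_obs(); togo(o,(557,-209,62),194.6)
c=eyes.get_calibration('wrist'); im=eyes.get_image('wrist'); cv2.imwrite('pics/w4.png',im); pickle.dump((c,o),open('w4.pkl','wb'))
E
```

```text
t: 6.25
ee_pos: [518.9, -218.7, 63.8]
orientation: [0.402, -3.112, -0.007]
ft_force: [6.6, 1.3, -7.1]
width: 17.7
t 6.25 tcp [ 518.92 -218.7    63.82] yaw -165.27 q [-0.42  0.56  1.85  0.    0.73 -2.25] F [ 6.63  1.3  -7.07] w 17.7
shift cm [-3.93 -0.03  0.17] turn deg [ 0.29 -0.15  0.13]
```

View pics/w4.png

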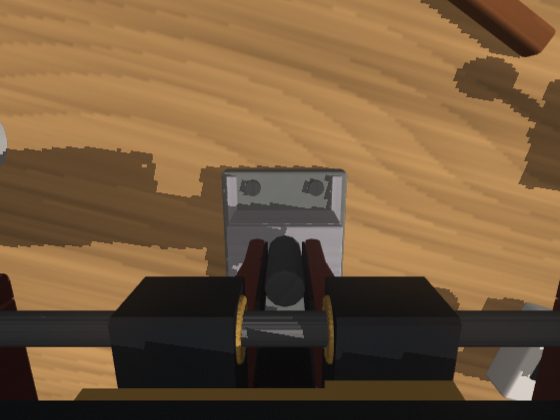

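```bash
python3 -m jog '[[[0,0,0],[0,0,0]],[[0,0,0],[0,0,0]],[[0,0,0],[0,0,0]],[[0,0,-0.5],[0,0,0]],[[0,0,-3],[0,0,0]],[[0,0,-6],[0,0,0]],[[0,0,-6.5],[0,0,0]]]' -0.5
python3 - <<'E'
from h import *
from workcell import ctrl, eyes
import pickle
o=ctrl.get_obs(); togo(o,(603.5,-196.8,125),194.6)
E
```

```text
t: 6.88
ee_pos: [521.1, -220.0, 133.1]
orientation: [-0.403, 3.115, 0.003]
ft_force: [1.5, -0.6, 1.1]
width: 60.9
t 6.88 tcp [ 521.15 -220.02  133.12] yaw -165.25 q [-0.42  0.46  1.82  0.    0.86 -2.25] F [ 1.54 -0.64  1.13] w 60.9
shift cm [-8.55  0.15  0.82] turn deg [0.08 0.07 0.15]
```

```bash
python3 -m jog '[[[-3,0.1,0.3],[0,0,0]],[[-6,0.1,0.6],[0,0,0]],[[-8.5,0.1,0.8],[0,0,0]],[[-8.5,0.1,0.8],[0,0,0]],[[-8.5,0.1,0.8],[0,0,0]]]' -0.5
python3 - <<'E'
from h import *
from workcell import ctrl, eyes
import pickle
o=ctrl.get_obs(); togo(o,(603.5,-196.8,48),194.6)
c=eyes.get_calibration('wrist'); im=eyes.get_image('wrist'); cv2.imwrite('pics/w5.png',im); pickle.dump((c,o),open('w5.pkl','wb'))
print(proj(c,[[603.5,-196.8,82]]))
E
```

```text
t: 7.3
ee_pos: [603.3, -196.9, 124.9]
orientation: [-0.405, 3.115, 0.003]
ft_force: [-0.1, 0.2, 0.0]
width: 66.3
t 7.3 tcp [ 603.34 -196.91  124.89] yaw -165.17 q [-0.34  0.56  1.67  0.    0.92 -2.17] F [-0.12  0.19  0.01] w 66.3
shift cm [-0.01 -0.01  7.69] turn deg [0.09 0.04 0.23]
[[285.12 230.74]]
```

View pics/w5.png

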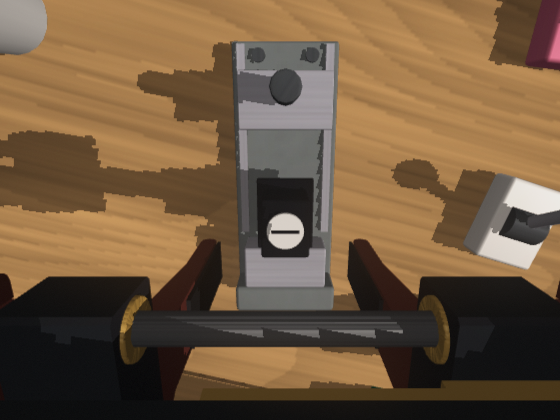

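```bash
python3 -m jog '[[[0,0,3],[0,0,0]],[[0,0,5.5],[0,0,0]],[[0,0,7],[0,0,0]],[[0,0,7.6],[0,0,0]],[[0,0,7.6],[0,0,0]],[[0,0,7.6],[0,0,0]]]' -0.5
python3 - <<'E'
from h import *
from workcell import ctrl, eyes
o=ctrl.get_obs(); togo(o,(603.5,-196.8,48),194.6)
E
```

```text
t: 7.85
ee_pos: [601.8, -197.3, 49.2]
orientation: [0.403, -3.115, -0.003]
ft_force: [0.1, 0.2, 0.6]
width: 65.5
t 7.85 tcp [ 601.82 -197.32   49.22] yaw -165.24 q [-0.34  0.66  1.7   0.    0.79 -2.17] F [0.09 0.23 0.62] w 65.5
shift cm [-0.18  0.01  0.12] turn deg [ 0.13 -0.02  0.16]
```

```bash
python3 -m jog '[[[-0.1,0,0.1],[0,0,0]],[[-0.1,0,0.1],[0,0,0]],[[-0.1,0,0.1],[0,0,0]],[[-0.1,0,0.1],[0,0,0]],[[-0.1,0,0.1],[0,0,0]],[[-0.1,0,0.1],[0,0,0]],[[-0.1,0,0.1],[0,0,0]],[[-0.1,0,0.1],[0,0,0]]]' 1
python3 - <<'E'
from h import *
from workcell import ctrl, eyes
o=ctrl.get_obs(); togo(o,(603.5,-196.8,48),194.6)
print(ctrl.get_obs()['ee_pos'])
E
```

```text
t: 8.52
ee_pos: [603.0, -197.1, 48.6]
orientation: [0.404, -3.115, -0.003]
ft_force: [-0.6, 0.1, 3.8]
width: 31.7
t 8.52 tcp [ 602.97 -197.09   48.57] yaw -165.24 q [-0.34  0.66  1.69  0.    0.79 -2.17] F [-0.55  0.05  3.76] w 31.7
shift cm [-0.06  0.01  0.06] turn deg [0.12 0.   0.16]
[ 602.97 -197.09   48.57]
```

```bash
python3 -m jog '[[[0,0,-1],[0,0,0]],[[0,0,-3],[0,0,0]],[[0,0,-6],[0,0,0]],[[0,0,-9],[0,0,0]],[[0,0,-12],[0,0,0]],[[0,0,-15],[0,0,0]],[[0,0,-17],[0,0,0]],[[0,0,-17],[0,0,0]]]' 1
python3 - <<'E'
from h import *
from workcell import ctrl, eyes
import pickle
o=ctrl.get_obs(); togo(o,(484.3,280.5,220),186.0)
c=eyes.get_calibration('wrist'); im=eyes.get_image('wrist'); cv2.imwrite('pics/w6.png',im); pickle.dump((c,o),open('w6.pkl','wb'))
im=eyes.get_image('scene'); cv2.imwrite('pics/scene6.png',im)
E
```

```text
t: 9.18
ee_pos: [605.5, -198.3, 224.0]
orientation: [-0.403, 3.109, -0.003]
ft_force: [1.0, -1.0, -1.8]
width: 31.6
t 9.18 tcp [ 605.45 -198.27  223.99] yaw -165.23 q [-0.34  0.44  1.61  0.    1.09 -2.17] F [ 1.   -0.99 -1.78] w 31.6
shift cm [-0.48 49.38  0.27] turn deg [-0.12  0.4   8.77]
```

View pics/w6.png

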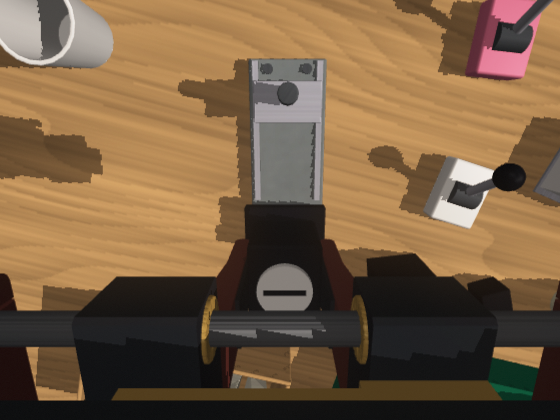

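View pics/scene6.png

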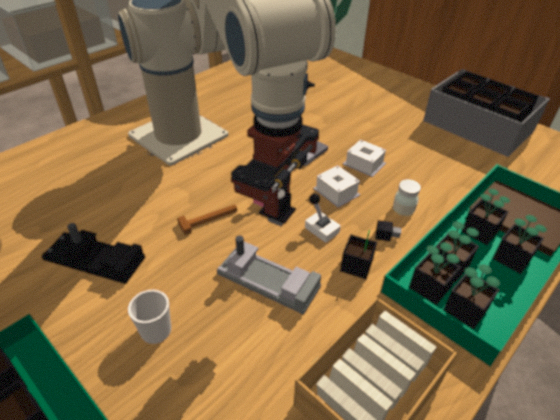

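Run:
```python
from h import *
from workcell import ctrl, eyes
o=ctrl.get_obs(); togo(o,(544,286.8,180),186.0)
```

```text
t 9.28 tcp [ 602.95 -197.39  218.92] yaw -165.24 q [-0.34  0.44  1.61  0.    1.09 -2.17] F [-1.19  0.25 -1.85] w 32.0
shift cm [-6.63 48.32  3.97] turn deg [0.09 0.04 8.76]
```

```bash
python3 -m jog '[[[-0.3,2,0],[0,0,0]],[[-0.8,5.5,0],[0,0,1]],[[-1.3,9.4,0],[0,0,2]],[[-1.8,13.3,0],[0,0,3]],[[-2.3,17.2,0],[0,0,4]],[[-2.9,21.1,0],[0,0,5]],[[-3.4,25,0],[0,0,6]],[[-4,28.9,0],[0,0,7]]]' 1
python3 - <<'E'
from h import *
from workcell import ctrl, eyes
o=ctrl.get_obs(); togo(o,(544,286.8,180),186.0)
E
```

```text
t: 9.95
ee_pos: [565.9, 93.8, 217.0]
orientation: [0.211, -3.131, -0.002]
ft_force: [0.1, -0.2, -0.6]
width: 31.5
t 9.95 tcp [565.86  93.76 217.02] yaw -172.30 q [ 0.14  0.36  1.75  0.    1.04 -1.56] F [ 0.13 -0.18 -0.59] w 31.5
shift cm [-0.43 19.42  3.73] turn deg [ 0.08 -0.21  1.7 ]
```

```bash
python3 -m jog '[[[-0.1,3.9,0.3],[0,0,0.5]],[[-0.2,7.8,1],[0,0,1]],[[-0.2,11.7,2],[0,0,1.7]],[[-0.3,15.2,3],[0,0,1.7]],[[-0.4,18,3.7],[0,0,1.7]],[[-0.4,19.4,3.7],[0,0,1.7]],[[-0.4,19.4,3.7],[0,0,1.7]]]' 1
python3 - <<'E'
from h import *
from workcell import ctrl, eyes
import pickle
o=ctrl.get_obs(); togo(o,(544,286.8,180),186.0)
c=eyes.get_calibration('wrist'); im=eyes.get_image('wrist'); cv2.imwrite('pics/w7.png',im); pickle.dump((c,o),open('w7.pkl','wb'))
print(np.abs(o['qvel']).max(), c['t'])
d=cv2.resize(im[60:330,200:370],None,fx=3,fy=3,interpolation=cv2.INTER_CUBIC)
cv2.imwrite('pics/c_w7a.png',cv2.resize(im[60:200,230:370],None,fx=4.2,fy=4.2,interpolation=cv2.INTER_CUBIC))
cv2.imwrite('pics/c_w7b.png',cv2.resize(im[190:330,210:360],None,fx=4,fy=4,interpolation=cv2.INTER_CUBIC))
E
```

```text
t: 10.53
ee_pos: [541.8, 288.6, 177.8]
orientation: [0.169, -3.13, 0.0]
ft_force: [0.2, -0.6, -1.2]
width: 31.7
t 10.53 tcp [541.8  288.56 177.82] yaw -173.82 q [ 0.47  0.46  1.68  0.    1.   -1.21] F [ 0.18 -0.63 -1.2 ] w 31.7
shift cm [-0.2  -0.2  -0.22] turn deg [ 0.02 -0.43  0.18]
0.054785272205377336 [-228.66 -570.28  202.02]
```

View pics/w7.png

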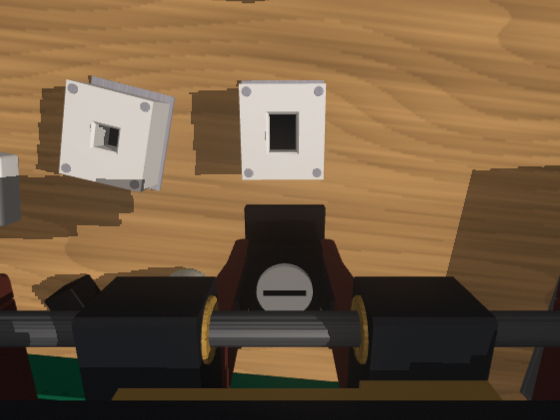

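View pics/c_w7a.png

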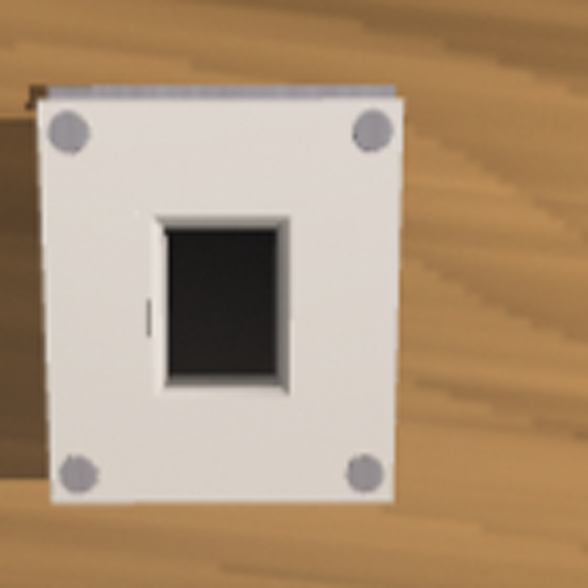

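View pics/c_w7b.png

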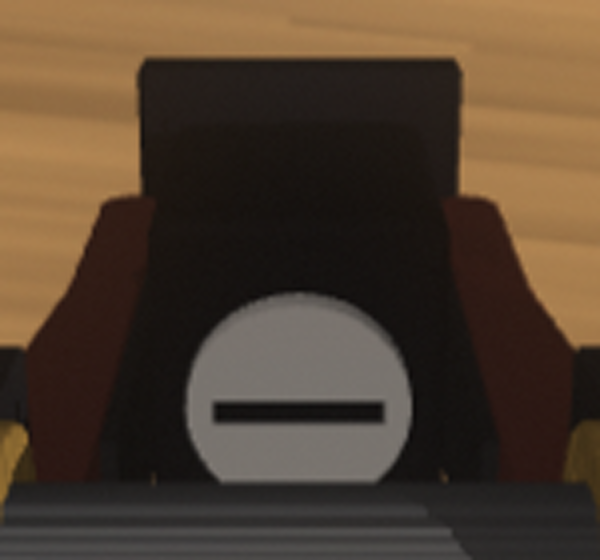

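Run:
```python
from h import *
import pickle
for k in range(1,8):
    c,o=pickle.load(open(f'w{k}.pkl','rb'))
    R=np.array(c['R']); C=-R.T@np.array(c['t'])
    Rt=Rn.from_rotvec(o['orientation']).as_matrix()
    print(k,Rt.T@(C-o['ee_pos']), np.degrees(Rn.from_matrix(R@Rt).as_rotvec()))
c,o=pickle.load(open('w7.pkl','rb'))
def cr(pts,s,off): return (np.array(pts,float)+.5)/s-.5+off
def rep(n,P):
    m=P.mean(0); e1=P[3]-P[0]; e2=P[2]-P[1]; f1=P[1]-P[0]; f2=P[2]-P[3]
    print(n,'centre',m,'x-len',np.linalg.norm(e1),np.linalg.norm(e2),'y-len',np.linalg.norm(f1),np.linalg.norm(f2))
    print(' yaw', [round(np.degrees(np.arctan2(e[1],e[0])),2) for e in (e1,e2)],[round(np.degrees(np.arctan2(-f[0],f[1])),2) for f in (f1,f2)])
rep('screws',unproj(c,cr([(68,132),(372,130),(365,473),(78,474)],4.2,[230,60]),45))
rep('block',unproj(c,cr([(38,98),(404,97),(394,500),(52,502)],4.2,[230,60]),45))
rep('hole',unproj(c,cr([(155,215),(290,215),(290,393),(155,390)],4.2,[230,60]),45))
```

```text
1 [  71.04   -0.26 -162.78] [ 11.95  11.97 -89.46]
2 [  71.04   -0.27 -162.78] [ 11.95  11.96 -89.46]
3 [  71.13   -0.47 -162.81] [ 11.96  11.96 -89.46]
4 [  71.13   -0.46 -162.8 ] [ 11.96  11.96 -89.46]
5 [  71.14   -0.48 -162.79] [ 11.96  11.96 -89.47]
6 [  71.16   -0.45 -162.78] [ 11.96  11.96 -89.46]
7 [  71.07   -0.33 -162.81] [ 11.96  11.96 -89.46]
screws centre [484.28 280.22  45.  ] x-len 68.14450636776182 68.3148345521557 y-len 60.17730636581573 60.34125658980273
 yaw [np.float64(6.24), np.float64(6.38)] [np.float64(6.5), np.float64(6.34)]
block centre [484.06 280.45  45.  ] x-len 80.44136065167496 80.20911312831552 y-len 72.03646491235811 72.26648361047266
 yaw [np.float64(6.27), np.float64(6.43)] [np.float64(6.29), np.float64(6.48)]
hole centre [483.69 280.51  45.  ] x-len 34.84382154150489 35.46053960942628 y-len 27.111704427714812 27.973158602268768
 yaw [np.float64(5.37), np.float64(6.76)] [np.float64(6.14), np.float64(4.88)]
```

```bash
python3 - <<'E'
from h import *
import pickle
c,o=pickle.load(open('w7.pkl','rb'))
Rt=Rn.from_rotvec(o['orientation']).as_matrix()
# camera in tool frame
ct=dict(c); ct['R']=np.array(c['R'])@Rt; ct['t']=np.array(c['R'])@o['ee_pos']+np.array(c['t'])
print('dial in tool',unproj(ct,[[284.4,292.1]],-33.4))
for x in (-1,0,1):
    print(x,proj(ct,[[x,0,-33.4],[x,12,-33.4],[x,-12,-33.4],[x+12,0,-33.4],[x+12,0,-30.4]]).round(1).tolist())
    # flange front corners: z (tool) = -(22-33.6)=+11.6 bottom ; top 5.6
    print('  flange',proj(ct,[[x+27,-21,11.6],[x+27,21,11.6],[x+27,-21,5.6],[x+27,21,5.6]]).round(1).tolist())
f=(np.array([(145,60),(460,60)],float)+.5)/4-.5+[210,190]
print(f)
E
python3 - <<'E'
import cv2
im=cv2.imread('pics/w7.png')
a=cv2.resize(im[195:320,230:340],None,fx=5,fy=5,interpolation=cv2.INTER_CUBIC)
a=cv2.convertScaleAbs(a,alpha=2.2,beta=20)
cv2.imwrite('pics/c_w7c.png',a[:600])
E
```

```text
dial in tool [[ -1.42  -0.34 -33.4 ]]
-1 [[285.2, 291.2], [313.4, 291.2], [257.0, 291.2], [285.2, 265.3], [285.2, 262.3]]
  flange [[245.6, 203.5], [324.3, 203.4], [244.3, 206.4], [325.7, 206.3]]
0 [[285.2, 289.1], [313.4, 289.1], [257.0, 289.1], [285.2, 263.1], [285.2, 260.1]]
  flange [[245.6, 201.6], [324.4, 201.6], [244.3, 204.5], [325.7, 204.4]]
1 [[285.2, 287.0], [313.5, 287.0], [256.9, 287.0], [285.2, 260.9], [285.2, 257.9]]
  flange [[245.5, 199.8], [324.4, 199.8], [244.2, 202.6], [325.8, 202.6]]
[[245.88 204.62]
 [324.62 204.62]]
```

View pics/c_w7c.png

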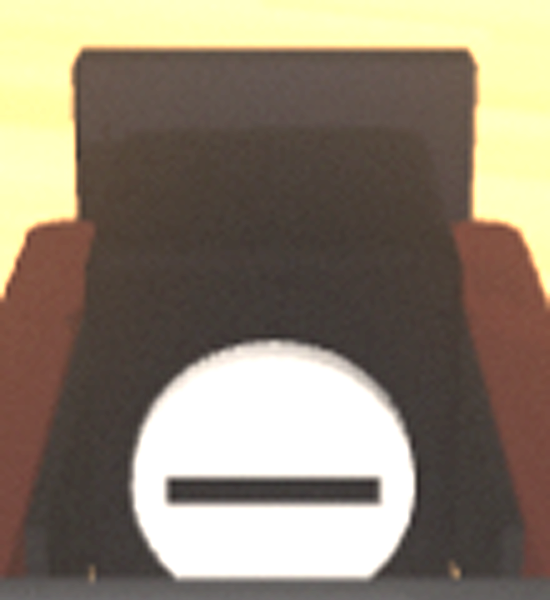

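Run:
```python
from h import *
from workcell import ctrl, eyes
o=ctrl.get_obs(); togo(o,(483.2,280.5,100),186.3)
```

```text
t 10.58 tcp [542.43 286.99 178.48] yaw -173.86 q [ 0.47  0.46  1.68  0.    1.   -1.21] F [ 0.06 -0.7  -1.37] w 32.0
shift cm [ 5.91 -0.01  7.89] turn deg [ 0.   -0.38 -0.16]
```

```bash
python3 -m jog '[[[2,0,2],[0,-0.2,0]],[[4,0,4],[0,-0.4,-0.2]],[[5.5,0,6],[0,-0.4,-0.2]],[[5.9,0,7.5],[0,-0.4,-0.2]],[[5.9,0,7.9],[0,-0.4,-0.2]],[[5.9,0,7.9],[0,-0.4,-0.2]],[[5.9,0,7.9],[0,-0.4,-0.2]],[[5.9,0,7.9],[0,-0.4,-0.2]]]' 1
python3 - <<'E'
from h import *
from workcell import ctrl, eyes
import pickle
o=ctrl.get_obs(); togo(o,(483.2,280.5,90),186.3)
for n in ('scene','side'):
    im=eyes.get_image(n); cv2.imwrite(f'pics/{n}8.png',im)
cs=pickle.load(open('cs.pkl','rb'))
o=ctrl.get_obs(); togo(o,(483.2,280.5,90),186.3)
E
```

```text
t: 11.25
ee_pos: [484.9, 280.6, 101.0]
orientation: [-0.172, 3.134, 0.001]
ft_force: [0.3, -0.5, -1.2]
width: 31.8
t 11.25 tcp [484.86 280.62 100.99] yaw -173.71 q [ 0.5   0.5   1.85 -0.    0.79 -1.18] F [ 0.26 -0.51 -1.16] w 31.8
shift cm [0.17 0.01 1.1 ] turn deg [ 0.05  0.15 -0.01]
t 11.35 tcp [484.51 280.79 100.92] yaw -173.69 q [ 0.5   0.5   1.85 -0.    0.79 -1.18] F [-0.81  0.26 -2.97] w 31.7
shift cm [ 0.14 -0.02  1.09] turn deg [0.04 0.14 0.01]
```

Run:
```python
from h import *
import pickle
cs=pickle.load(open('cs.pkl','rb'))
def boxpts(cx,cy,yaw,lx,ly,h):
    a=np.radians(yaw); R=np.array([[np.cos(a),-np.sin(a)],[np.sin(a),np.cos(a)]])
    p=np.array([[-1,-1],[1,-1],[1,1],[-1,1]])*[lx/2,ly/2]
    return np.c_[p@R.T+[cx,cy],np.full(4,h)]
# timer with TCP (484.6,280.7,101), offset +1,0.1
tx,ty,tz=485.6,280.6,101-33.6
for n,(x0,y0,x1,y1) in (('scene',(310,95,420,185)),('side',(220,70,330,170))):
    im=cv2.imread(f'pics/{n}8.png')[y0:y1,x0:x1]; s=6 if n=='scene' else 6
    im=cv2.resize(im,None,fx=s,fy=s,interpolation=cv2.INTER_CUBIC); im=cv2.convertScaleAbs(im,alpha=1.3,beta=20)
    for P,col in ((boxpts(484.2,280.4,6.3,80,72,45),(0,0,255)),(boxpts(tx,ty,6.3,54,42,tz+22),(0,255,0)),(boxpts(tx,ty,6.3,54,42,tz+28),(0,255,0)),(boxpts(tx,ty,6.3,30,22,tz),(255,0,0))):
        uv=(proj(cs[n],P)-[x0,y0]+.5)*s-.5
        cv2.polylines(im,[np.round(uv).astype(int)],True,col,1)
    cv2.imwrite(f'pics/ov8_{n}.png',im[:600]); print(im.shape)
```

```text
(540, 660, 3)
(600, 660, 3)
```

View pics/ov8_scene.png

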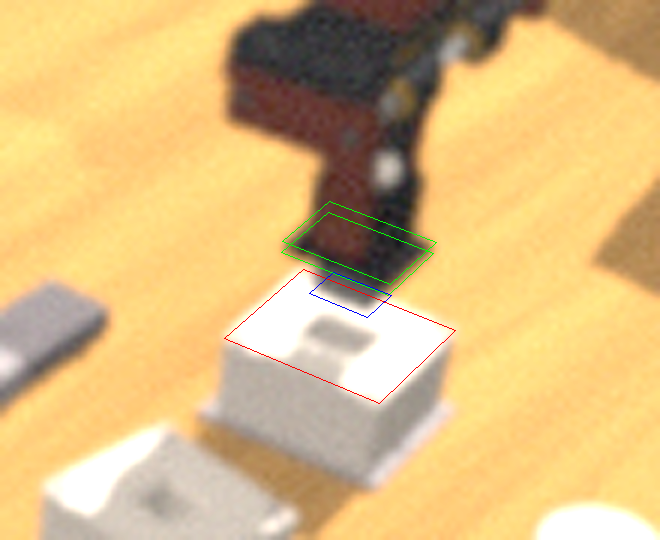

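View pics/ov8_side.png

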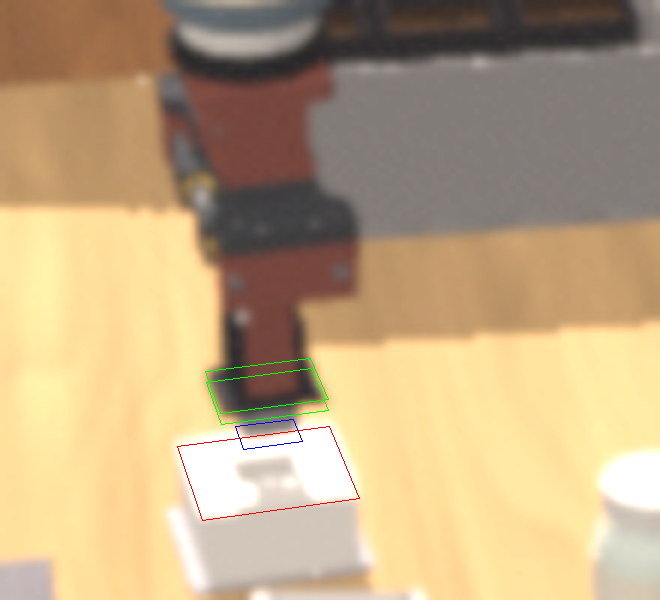

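Run:
```python
from h import *
import pickle
cs=pickle.load(open('cs.pkl','rb'))
def boxpts(cx,cy,yaw,lx,ly,h):
    a=np.radians(yaw); R=np.array([[np.cos(a),-np.sin(a)],[np.sin(a),np.cos(a)]])
    p=np.array([[-1,-1],[1,-1],[1,1],[-1,1]])*[lx/2,ly/2]
    return np.c_[p@R.T+[cx,cy],np.full(4,h)]
tx,ty,tz=485.6,280.6,101-33.6
out=[]
for n,(x0,y0,x1,y1) in (('scene',(340,115,395,170)),('side',(240,120,295,175))):
    im=cv2.imread(f'pics/{n}8.png')[y0:y1,x0:x1]; s=7
    im=cv2.resize(im,None,fx=s,fy=s,interpolation=cv2.INTER_CUBIC); im2=im.copy()
    for P,col in ((boxpts(tx,ty,6.3,54,42,tz+22),(0,255,0)),(boxpts(tx,ty,6.3,30,22,tz),(255,0,0))):
        uv=(proj(cs[n],P)-[x0,y0]+.5)*s-.5
        cv2.polylines(im2,[np.round(uv).astype(int)],True,col,1)
    out.append(np.hstack([im,im2]))
cv2.imwrite('pics/ov8c.png',out[0]);cv2.imwrite('pics/ov8d.png',out[1]); print(out[0].shape)
```

```text
(385, 770, 3)
```

View pics/ov8c.png

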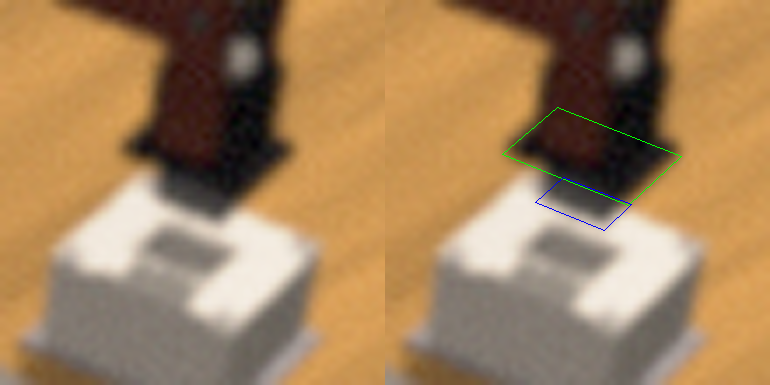

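View pics/ov8d.png

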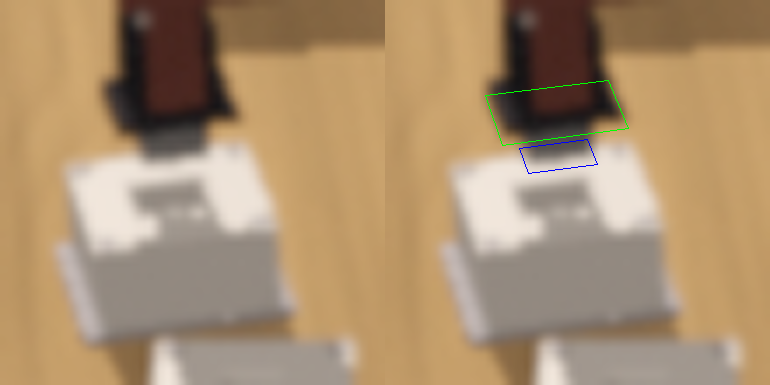

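Run:
```python
from h import *
import pickle
cs=pickle.load(open('cs.pkl','rb'))
def tl(tcp,yaw,pts):
    return np.array(pts)@toolR(yaw).T+np.array(tcp)
def q(x0,x1,y0,y1,z): return [(x0,y0,z),(x1,y0,z),(x1,y1,z),(x0,y1,z)]
def draw(img,n,win,tcp,yaw,s,name,off=-1.0):
    x0,y0,x1,y1=win
    im=cv2.imread(img)[y0:y1,x0:x1]; im=cv2.resize(im,None,fx=s,fy=s,interpolation=cv2.INTER_CUBIC); im2=im.copy()
    L=[(q(-10,10,16,27,0),(0,255,255)),(q(-10,10,-27,-16,0),(0,255,255)),(q(off-27,off+27,-21,21,11.6),(0,255,0)),(q(off-15,off+15,-11,11,33.6),(255,0,0)),(q(off-20,off+20,-16,16,-30.4),(255,0,255))]
    for P,col in L:
        uv=(proj(cs[n],tl(tcp,yaw,P))-[x0,y0]+.5)*s-.5
        cv2.polylines(im2,[np.round(uv).astype(int)],True,col,1)
    cv2.imwrite(name,np.hstack([im,im2])); print(im.shape)
draw('pics/scene6.png','scene',(250,140,310,225),(603,-197.2,219.5),194.7,6,'pics/ov6.png')
draw('pics/side8.png','side',(235,90,300,180),(484.6,280.7,101),186.3,6,'pics/ov8e.png')
draw('pics/scene8.png','scene',(335,85,400,175),(484.6,280.7,101),186.3,6,'pics/ov8f.png')
```

```text
(510, 360, 3)
(540, 390, 3)
(540, 390, 3)
```

View pics/ov6.png

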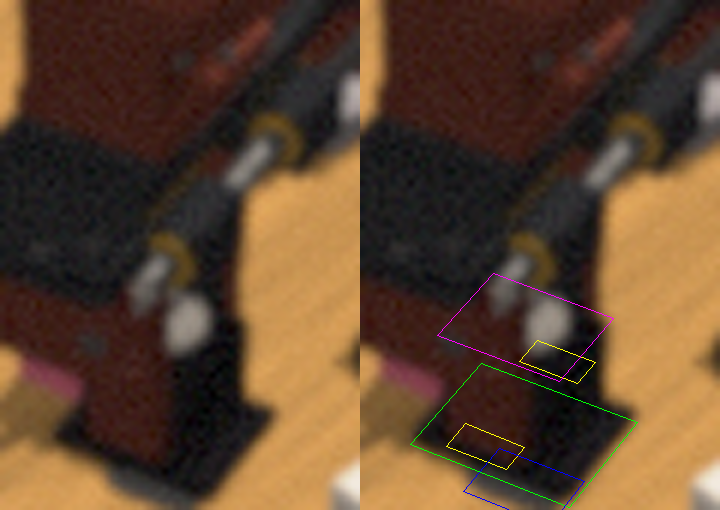

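View pics/ov8e.png

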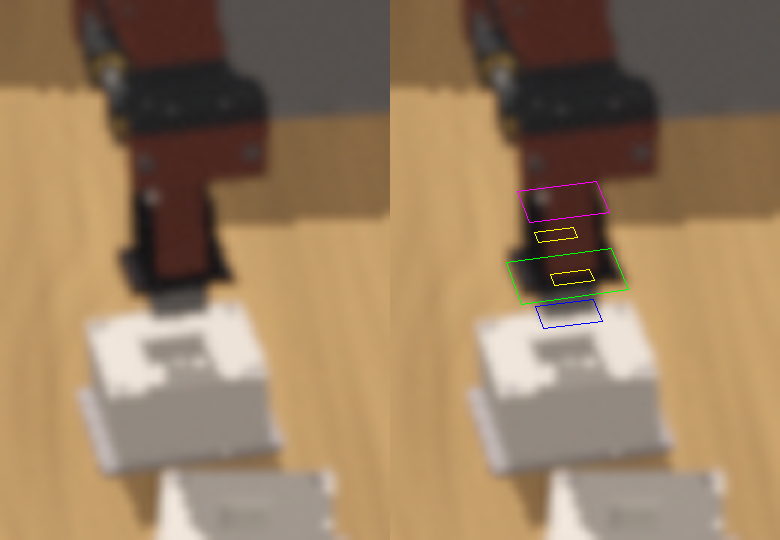

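View pics/ov8f.png

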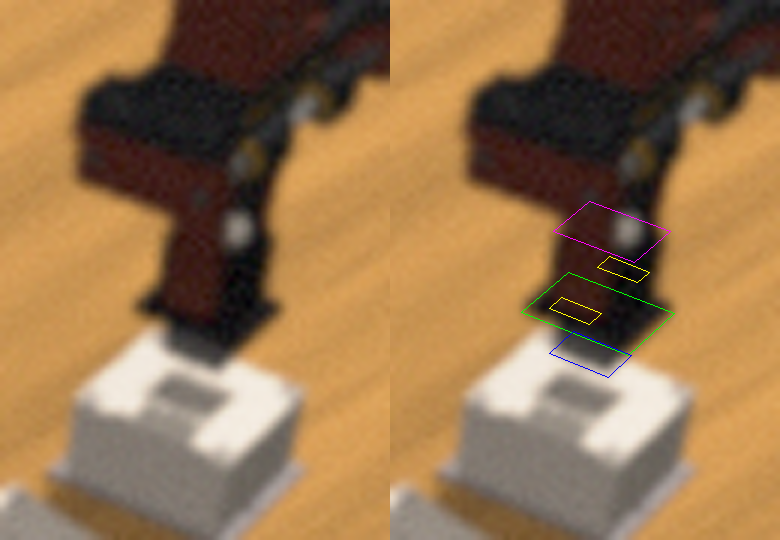

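Run:
```python
from h import *
from workcell import ctrl, eyes
import pickle
o=ctrl.get_obs()
c=eyes.get_calibration('wrist'); im=eyes.get_image('wrist'); cv2.imwrite('pics/w9.png',im); pickle.dump((c,o),open('w9.pkl','wb'))
print(o['ee_pos'])
def boxpts(cx,cy,yaw,lx,ly,h):
    a=np.radians(yaw); R=np.array([[np.cos(a),-np.sin(a)],[np.sin(a),np.cos(a)]])
    p=np.array([[-1,-1],[1,-1],[1,1],[-1,1]])*[lx/2,ly/2]
    return np.c_[p@R.T+[cx,cy],np.full(4,h)]
s=5; x0,y0,x1,y1=215,150,355,270
a=cv2.resize(im[y0:y1,x0:x1],None,fx=s,fy=s,interpolation=cv2.INTER_CUBIC); a=cv2.convertScaleAbs(a,alpha=1.3,beta=15)
for P,col in ((boxpts(484.2,280.4,6.3,80,72,45),(0,0,255)),(boxpts(484.2,280.4,6.3,32,24,45),(0,255,0)),):
    uv=(proj(c,P)-[x0,y0]+.5)*s-.5
    cv2.polylines(a,[np.round(uv).astype(int)],True,col,1)
cv2.imwrite('pics/ov9.png',a)
cs=pickle.load(open('cs.pkl','rb'))
for n in cs: print(n,proj(cs[n],[[557,-209,96],[603.5,-196.8,82],[538,-4,79]]))
for n,w in (('scene',(225,170,345,290)),('side',(280,170,400,290))):
    x0,y0,x1,y1=w; b=cv2.resize(cv2.imread(f'pics/{n}0.png')[y0:y1,x0:x1],None,fx=5,fy=5,interpolation=cv2.INTER_CUBIC)
    for uv in (proj(cs[n],[[557,-209,96],[603.5,-196.8,82],[538,-4,79]])-[x0,y0]+.5)*5-.5:
        cv2.drawMarker(b,tuple(np.round(uv).astype(int).tolist()),(0,0,255),cv2.MARKER_CROSS,12,1)
    cv2.imwrite(f'pics/chk_{n}.png',b)
```

```text
[484.51 280.79 100.92]
scene [[255.34 244.43]
 [276.22 258.15]
 [314.42 198.44]]
side [[313.38 240.86]
 [332.46 240.07]
 [293.47 193.46]]
```

View pics/ov9.png

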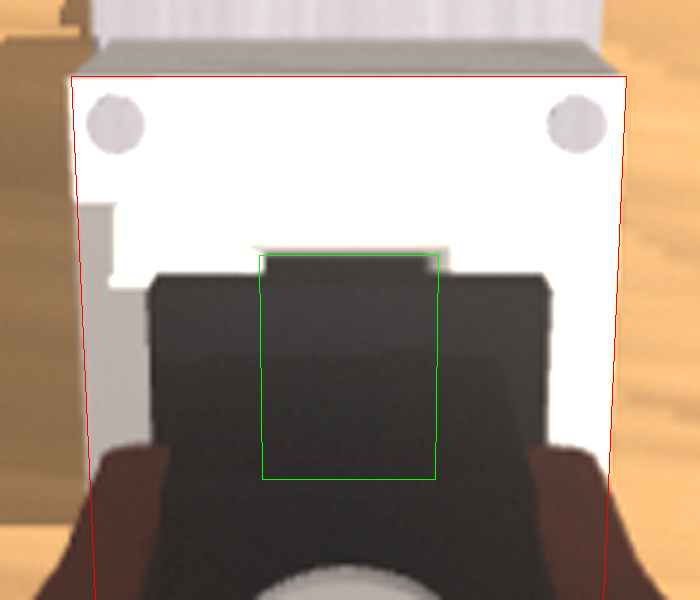

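View pics/chk_scene.png

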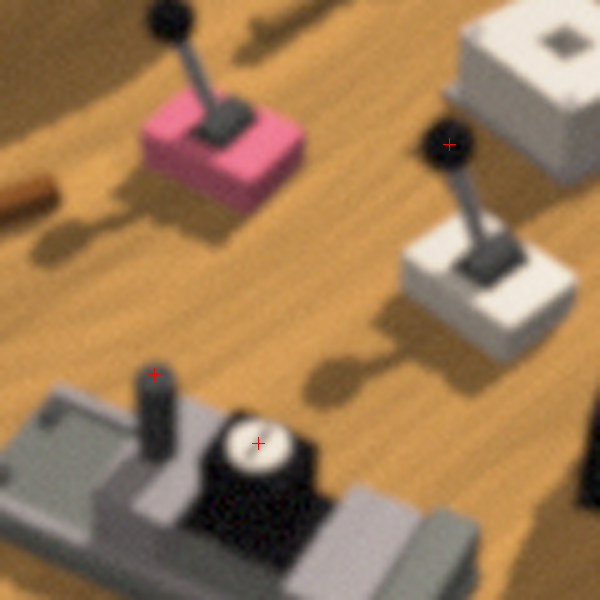

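View pics/chk_side.png

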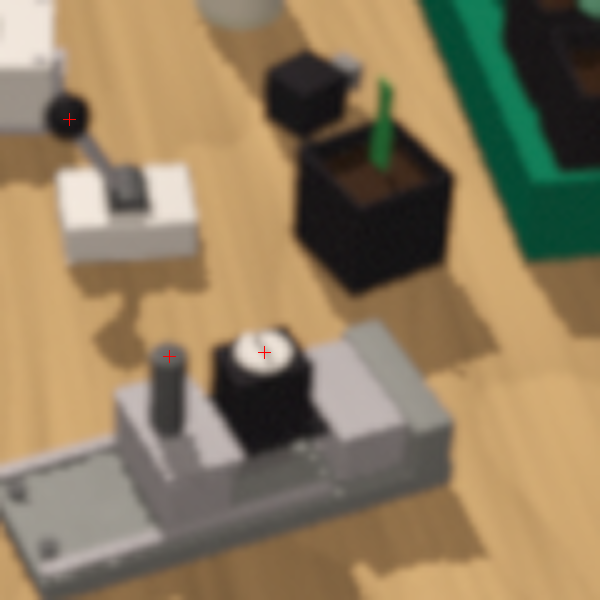

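```bash
python3 -m jog '[[[0.15,-0.03,0.8],[0,0,0]],[[0.15,-0.03,1.6],[0,0,0]],[[0.15,-0.03,1.8],[0,0,0]],[[0.15,-0.03,1.8],[0,0,0]],[[0.15,-0.03,1.8],[0,0,0]]]' 1
python3 - <<'E'
from h import *
from workcell import ctrl, eyes
o=ctrl.get_obs(); togo(o,(483.0,280.4,56.6),186.3)
im=eyes.get_image('side'); cv2.imwrite('pics/side10.png',im); im2=eyes.get_image('scene'); cv2.imwrite('pics/scene10.png',im2)
a=cv2.resize(im[100:180,225:305],None,fx=5,fy=5,interpolation=cv2.INTER_CUBIC); b=cv2.resize(im2[105:185,325:405],None,fx=5,fy=5,interpolation=cv2.INTER_CUBIC)
cv2.imwrite('pics/c10.png',np.hstack([a,b]))
o=ctrl.get_obs(); togo(o,(483.0,280.4,56.6),186.3)
E
```

```text
t: 11.82
ee_pos: [482.6, 280.3, 82.3]
orientation: [-0.173, 3.136, 0.001]
ft_force: [0.7, 0.0, -2.2]
width: 32.1
t 11.82 tcp [482.57 280.28  82.31] yaw -173.68 q [ 0.5   0.53  1.86 -0.    0.75 -1.18] F [ 0.72  0.02 -2.24] w 32.1
shift cm [-0.04  0.01  2.57] turn deg [0.02 0.07 0.02]
t 11.92 tcp [482.89 280.44  82.75] yaw -173.68 q [ 0.5   0.53  1.86 -0.    0.75 -1.18] F [-0.61  0.81 -1.1 ] w 31.7
shift cm [-0.01 -0.01  2.62] turn deg [0.04 0.12 0.02]
```

View pics/c10.png

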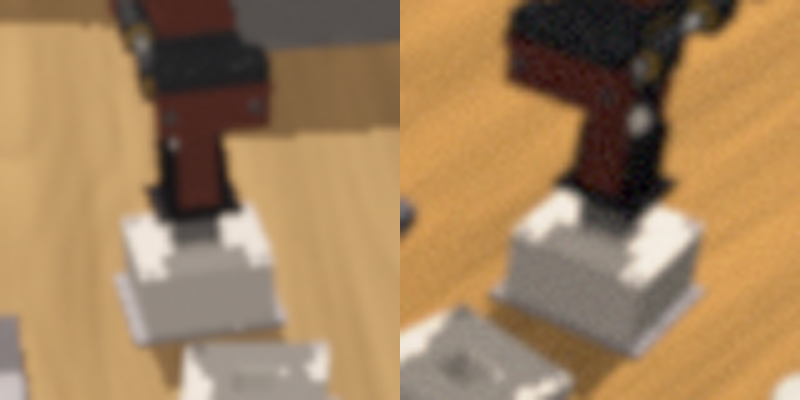

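```bash
python3 -m jog '[[[0,0,0.4],[0,0,0]],[[0,0,0.7],[0,0,0]],[[0,0,1.0],[0,0,0]],[[0,0,1.0],[0,0,0]]]' 1
python3 - <<'E'
from h import *
from workcell import ctrl, eyes
o=ctrl.get_obs(); togo(o,(483.0,280.4,56.6),186.3); print(o['moment'])
E
```

```text
t: 12.25
ee_pos: [482.5, 280.2, 72.1]
orientation: [-0.173, 3.136, 0.001]
ft_force: [-0.3, 0.6, -2.1]
width: 32.1
t 12.25 tcp [482.53 280.24  72.07] yaw -173.68 q [ 0.5   0.54  1.87 -0.    0.73 -1.18] F [-0.3   0.62 -2.1 ] w 32.1
shift cm [-0.05  0.01  1.55] turn deg [0.02 0.07 0.02]
[ 0.01 -0.05 -0.01]
```

```bash
python3 -m jog '[[[0,0,0.3],[0,0,0]],[[0,0,0.6],[0,0,0]],[[0,0,0.9],[0,0,0]],[[0,0,0.9],[0,0,0]]]' 1
python3 - <<'E'
from h import *
from workcell import ctrl, eyes
o=ctrl.get_obs(); togo(o,(483.0,280.4,56.6),186.3); print(o['moment'])
E
```

```text
t: 12.58
ee_pos: [482.5, 280.2, 62.5]
orientation: [-0.173, 3.136, 0.0]
ft_force: [-0.1, 0.5, -2.3]
width: 31.8
t 12.58 tcp [482.55 280.23  62.49] yaw -173.67 q [ 0.5   0.56  1.87 -0.    0.71 -1.18] F [-0.1   0.54 -2.3 ] w 31.8
shift cm [-0.05  0.01  0.59] turn deg [0.01 0.06 0.03]
[-0.02 -0.12 -0.02]
```

```bash
python3 -m jog '[[[0,0,0.2],[0,0,0]],[[0,0,0.4],[0,0,0]],[[0,0,0.5],[0,0,0]],[[0,0,0.5],[0,0,0]]]' 1 && python3 -m jog '[[[0,0,0.1],[0,0,0]],[[0,0,0.2],[0,0,0]],[[0,0,0.2],[0,0,0]]]' 1
python3 - <<'E'
from h import *
from workcell import ctrl, eyes
o=ctrl.get_obs(); togo(o,(483.0,280.4,56.6),186.3); print(o['moment'])
E
```

```text
t: 12.92
ee_pos: [482.6, 280.2, 57.3]
orientation: [-0.173, 3.136, 0.0]
ft_force: [1.2, 0.0, -2.3]
width: 32.1
t: 13.17
ee_pos: [482.7, 280.3, 56.4]
orientation: [-0.173, 3.136, 0.0]
ft_force: [-3.5, -1.0, 10.4]
width: 31.7
t 13.17 tcp [482.66 280.29  56.42] yaw -173.67 q [ 0.5   0.57  1.87 -0.    0.7  -1.18] F [-3.55 -1.04 10.4 ] w 31.7
shift cm [-0.04  0.01 -0.02] turn deg [0.01 0.07 0.03]
[-0.42  0.53  0.03]
```

```bash
python3 -m jog '[[[0,0,0.1],[0,0,0]],[[0,0,0.1],[0,0,0]]]' 1
python3 - <<'E'
from h import *
from workcell import ctrl, eyes
import pickle
o=ctrl.get_obs(); togo(o,(483.0,280.4,56.6),186.3); print(o['moment'])
c=eyes.get_calibration('wrist'); im=eyes.get_image('wrist'); cv2.imwrite('pics/w11.png',im); pickle.dump((c,o),open('w11.pkl','wb'))
E
```

```text
t: 13.33
ee_pos: [482.7, 280.3, 56.4]
orientation: [-0.174, 3.135, 0.0]
ft_force: [-3.2, -0.9, 8.9]
width: 32.1
t 13.33 tcp [482.67 280.31  56.43] yaw -173.66 q [ 0.51  0.57  1.87 -0.    0.7  -1.18] F [-3.17 -0.9   8.93] w 32.1
shift cm [-0.03  0.01 -0.02] turn deg [0.01 0.08 0.04]
[-0.41  0.52  0.04]
```

View pics/w11.png

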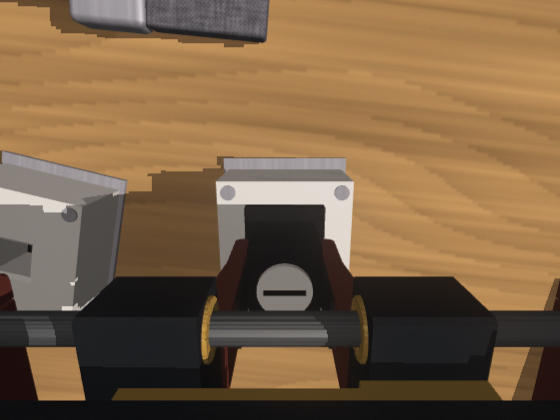

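```bash
python3 -m jog '[[[0,0,0.25],[0,0,0]],[[0,0,0.25],[0,0,0]]]' 1 && python3 -m jog '[[[0,0,-0.1],[0,0,0]],[[0,0,-0.1],[0,0,0]],[[0,0,-0.1],[0,0,0]],[[0,0,-0.1],[0,0,0]],[[0,0,-0.1],[0,0,0]]]' -0.5
python3 - <<'E'
from h import *
from workcell import ctrl, eyes
import pickle
o=ctrl.get_obs(); togo(o,(483.0,280.4,150),186.3); print(o['moment'])
E
```

```text
t: 13.55
ee_pos: [482.8, 280.3, 56.3]
orientation: [-0.174, 3.135, 0.0]
ft_force: [-7.9, -3.9, 23.9]
width: 31.9
t: 13.97
ee_pos: [482.6, 280.3, 57.0]
orientation: [-0.174, 3.136, 0.0]
ft_force: [0.4, 0.4, 0.1]
width: 61.8
t 13.97 tcp [482.61 280.27  56.96] yaw -173.65 q [ 0.51  0.57  1.87 -0.    0.7  -1.18] F [0.39 0.39 0.14] w 61.8
shift cm [-0.05  0.01 -9.3 ] turn deg [-0.    0.06  0.05]
[ 0.06 -0.   -0.02]
```

```bash
python3 -m jog '[[[0,0,-1.5],[0,0,0]],[[0,0,-4.5],[0,0,0]],[[0,0,-8],[0,0,0]],[[0,0,-11],[0,0,0]],[[0,0,-13],[0,0,0]],[[0,0,-13],[0,0,0]]]' -0.5
python3 - <<'E'
from h import *
from workcell import ctrl, eyes
import pickle
o=ctrl.get_obs(); togo(o,(500,-1,190),177.1)
c=eyes.get_calibration('wrist'); im=eyes.get_image('wrist'); cv2.imwrite('pics/w12.png',im); pickle.dump((c,o),open('w12.pkl','wb'))
def boxpts(cx,cy,yaw,lx,ly,h):
    a=np.radians(yaw); R=np.array([[np.cos(a),-np.sin(a)],[np.sin(a),np.cos(a)]])
    p=np.array([[-1,-1],[1,-1],[1,1],[-1,1]])*[lx/2,ly/2]
    return np.c_[p@R.T+[cx,cy],np.full(4,h)]
s=5; x0,y0,x1,y1=220,130,350,250
a=cv2.resize(im[y0:y1,x0:x1],None,fx=s,fy=s,interpolation=cv2.INTER_CUBIC); b=cv2.convertScaleAbs(a,alpha=1.6,beta=25)
for P,col in ((boxpts(484.2,280.4,6.3,80,72,45),(0,0,255)),(boxpts(484.2,280.4,6.3,54,42,51),(0,255,0)),(boxpts(484.2,280.4,6.3,40,32,87),(255,0,255))):
    uv=(proj(c,P)-[x0,y0]+.5)*s-.5
    cv2.polylines(b,[np.round(uv).astype(int)],True,col,1)
cv2.imwrite('pics/ov12.png',b)
print(proj(c,[[484.2,280.4,90]]))
E
```

```text
t: 14.47
ee_pos: [484.8, 281.6, 191.2]
orientation: [-0.174, 3.129, 0.005]
ft_force: [0.3, 1.3, 0.3]
width: 65.8
t 14.47 tcp [484.79 281.57 191.22] yaw -173.65 q [ 0.51  0.37  1.8  -0.    0.96 -1.18] F [0.29 1.29 0.27] w 65.8
shift cm [  1.61 -28.25   0.03] turn deg [0.2  0.44 9.25]
[[283.12 205.05]]
```

View pics/w12.png

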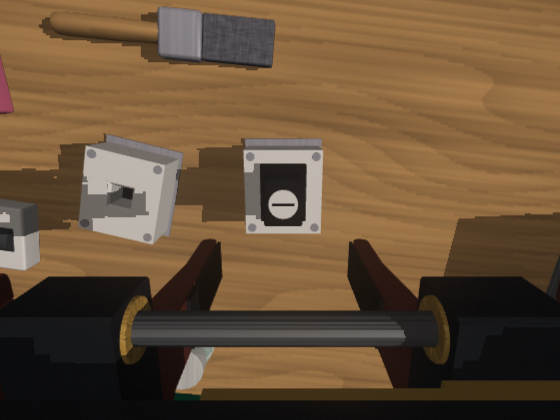

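View pics/ov12.png

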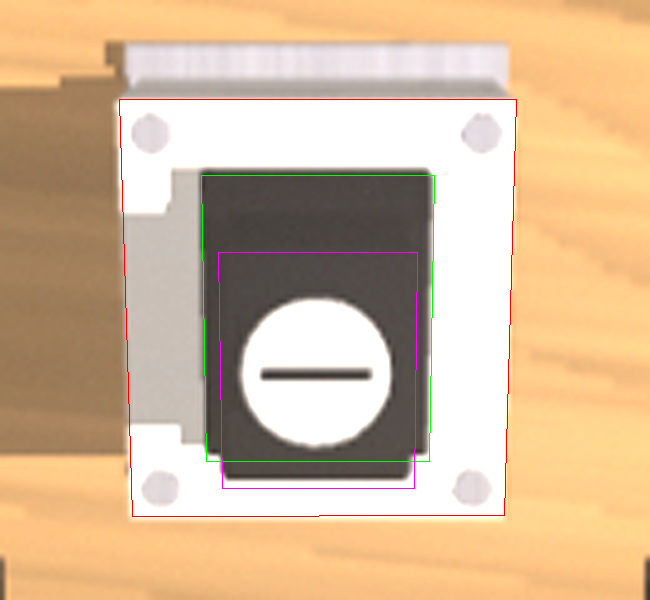

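```bash
python3 -m jog '[[[0.2,-3.5,0],[0,0,2]],[[0.4,-7,0],[0,0,4]],[[0.6,-11,0],[0,0,6]],[[0.9,-15,0],[0,0,8]],[[1.1,-19,0],[0,0,9.2]],[[1.3,-22.8,0],[0,0,9.2]],[[1.5,-26,0],[0,0,9.2]],[[1.6,-28.2,0],[0,0,9.2]]]' 1
python3 - <<'E'
from h import *
from workcell import ctrl, eyes
import pickle
o=ctrl.get_obs(); togo(o,(500,-1.1,150),177.1)
E
```

```text
t: 15.18
ee_pos: [497.6, -3.7, 186.5]
orientation: [0.081, 3.139, 0.003]
ft_force: [-0.6, 0.2, -0.2]
width: 16.1
t 15.18 tcp [497.62  -3.71 186.51] yaw 177.06 q [-0.03  0.29  1.94  0.    0.92 -1.55] F [-0.57  0.17 -0.19] w 16.1
shift cm [-0.22  0.27  3.65] turn deg [ 0.12  0.1  -0.04]
```

```bash
python3 -m jog '[[[-0.2,0.2,1],[0,0,0]],[[-0.2,0.2,2],[0,0,0]],[[-0.2,0.2,2],[0,0,0]]]' 1
python3 - <<'E'
from h import *
from workcell import ctrl, eyes
import pickle
o=ctrl.get_obs(); togo(o,(498,-1.0,70),177.1)
c=eyes.get_calibration('wrist'); im=eyes.get_image('wrist'); cv2.imwrite('pics/w13.png',im); pickle.dump((c,o),open('w13.pkl','wb'))
print(proj(c,[[537.5,-4.5,79],[567.7,-4.5,22]]))
im=eyes.get_image('side'); cv2.imwrite('pics/side13.png',im)
E
```

```text
t: 15.43
ee_pos: [497.6, -1.3, 163.2]
orientation: [-0.081, -3.137, -0.004]
ft_force: [0.2, 0.2, 0.0]
width: 0.1
t 15.43 tcp [497.57  -1.26 163.2 ] yaw 177.03 q [-0.03  0.32  1.95  0.    0.87 -1.55] F [0.15 0.19 0.02] w 0.1
shift cm [-0.08  0.01  9.32] turn deg [ 0.13 -0.23 -0.07]
[[283.01 261.69]
 [284.75 266.13]]
```

View pics/w13.png

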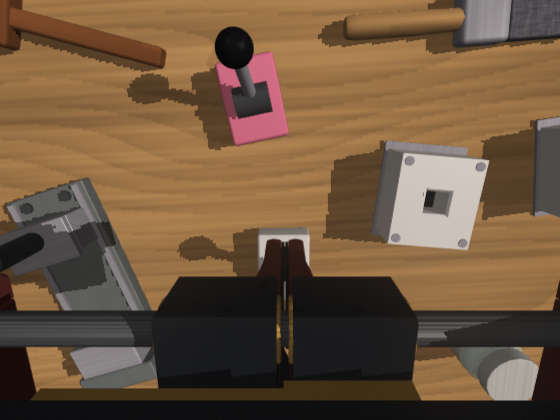

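View pics/side13.png

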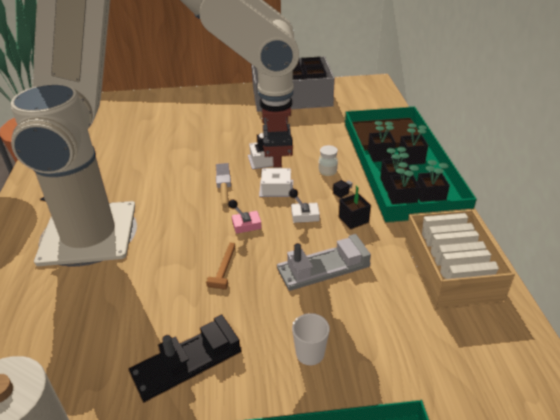

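```bash
python3 -m jog '[[[0,0,3.5],[0,0,0]],[[0,0,7],[0,0,0]],[[0,0,9],[0,0,0]],[[0,0,9.3],[0,0,0]],[[0,0,9.3],[0,0,0]]]' 1
python3 - <<'E'
from h import *
from workcell import ctrl, eyes
o=ctrl.get_obs(); togo(o,(576,-5,70),177.1)
E
```

```text
t: 15.95
ee_pos: [497.7, 0.6, 71.1]
orientation: [-0.076, -3.136, -0.004]
ft_force: [0.1, 0.0, -0.5]
width: 0.3
t 15.95 tcp [497.71   0.58  71.09] yaw 177.23 q [-0.02  0.48  2.    0.    0.67 -1.55] F [ 0.1   0.02 -0.49] w 0.3
shift cm [-7.85 -0.18  0.07] turn deg [ 0.12 -0.25  0.13]
```

```bash
python3 -m jog '[[[-1,-0.1,0],[0,0,0]],[[-2,-0.1,0],[0,0,0]],[[-3,-0.1,0],[0,0,0]],[[-4,-0.2,0],[0,0,0]],[[-5,-0.2,0],[0,0,0]],[[-6,-0.2,0],[0,0,0]],[[-6.8,-0.2,0],[0,0,0]],[[-6.8,-0.2,0],[0,0,0]]]' 1
python3 - <<'E'
from h import *
from workcell import ctrl, eyes
o=ctrl.get_obs(); togo(o,(576,-5,70),177.1)
for n in ('side','scene'):
    im=eyes.get_image(n); cv2.imwrite(f'pics/{n}14.png',im)
cv2.imwrite('pics/c14.png',np.hstack([cv2.resize(cv2.imread('pics/side14.png')[150:240,260:350],None,fx=4.4,fy=4.4,interpolation=cv2.INTER_CUBIC),cv2.resize(cv2.imread('pics/scene14.png')[160:250,280:370],None,fx=4.4,fy=4.4,interpolation=cv2.INTER_CUBIC)]))
E
```

```text
t: 16.62
ee_pos: [567.9, -5.0, 71.0]
orientation: [-0.076, -3.139, -0.004]
ft_force: [-1.2, 0.8, 0.3]
width: 0.7
t 16.62 tcp [567.87  -4.95  70.97] yaw 177.21 q [-0.03  0.56  1.84  0.    0.74 -1.56] F [-1.2   0.77  0.33] w 0.7
shift cm [-0.81  0.03  0.1 ] turn deg [ 0.13 -0.12  0.11]
```

View pics/c14.png

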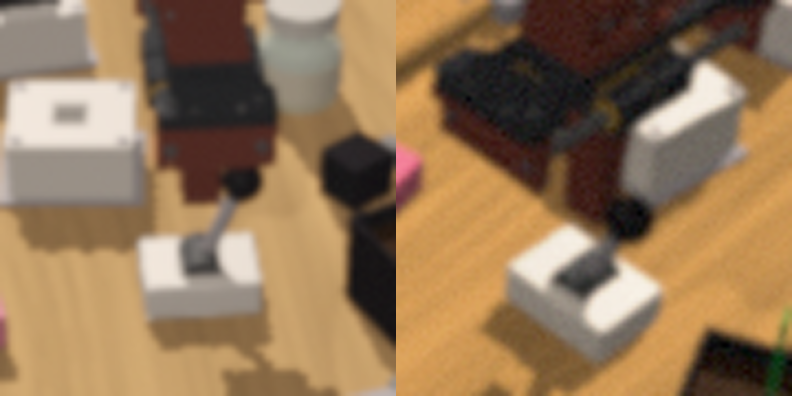

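```bash
python3 -m jog '[[[-0.3,0,0],[0,0,0]],[[-0.6,0,0],[0,0,0]],[[-0.8,0,0],[0,0,0]],[[-0.8,0,0],[0,0,0]]]' 1 && python3 -m jog '[[[-0.1,0,0],[0,0,0]],[[-0.2,0,0],[0,0,0]],[[-0.2,0,0],[0,0,0]]]' 1
```

```text
t: 17.05
ee_pos: [574.0, -5.2, 70.5]
orientation: [-0.076, -3.136, -0.004]
ft_force: [-0.1, 0.1, -0.6]
width: 0.8
t: 17.3
ee_pos: [575.4, -5.3, 70.3]
orientation: [-0.076, -3.135, -0.004]
ft_force: [-2.4, 0.1, -0.5]
width: 0.4
```

```bash
python3 -m jog '[[[-0.2,0,0],[0,0,0]],[[-0.3,0,0],[0,0,0]],[[-0.3,0,0],[0,0,0]]]' 1
python3 - <<'E'
from h import *
from workcell import ctrl, eyes
o=ctrl.get_obs(); togo(o,(576,-5,70),177.1)
for n in ('side','scene'):
    im=eyes.get_image(n); cv2.imwrite(f'pics/{n}15.png',im)
cv2.imwrite('pics/c15.png',np.hstack([cv2.resize(cv2.imread('pics/side15.png')[150:240,260:350],None,fx=4.4,fy=4.4,interpolation=cv2.INTER_CUBIC),cv2.resize(cv2.imread('pics/scene15.png')[160:250,280:370],None,fx=4.4,fy=4.4,interpolation=cv2.INTER_CUBIC)]))
import pickle
cs=pickle.load(open('cs.pkl','rb'))
for n,off in (('side',(260,150)),('scene',(280,160))):
    for th in (0.7,0.85,1.0):
        a=th-.5; d=65*np.sin(a); z=22+65*np.cos(a)
        P=np.array([567.7+d*.9987,-4.5-d*.0506,z]); print(n,th,(proj(cs[n],[P])-off)*4.4)
E
```

```text
t: 17.55
ee_pos: [575.7, -5.3, 70.0]
orientation: [-0.076, -3.129, -0.004]
ft_force: [-9.3, 0.7, 5.8]
width: 0.3
t 17.55 tcp [575.68  -5.33  69.99] yaw 177.22 q [-0.03  0.57  1.82  0.    0.76 -1.56] F [-9.34  0.65  5.81] w 0.3
shift cm [-0.03  0.03 -0.  ] turn deg [ 0.11 -0.66  0.12]
side 0.7 [[219.53 177.36]]
side 0.85 [[235.37 180.17]]
side 1.0 [[250.27 184.88]]
scene 0.7 [[214.62 199.24]]
scene 0.85 [[227.93 212.31]]
scene 1.0 [[240.33 226.95]]
```

Run:
```python
from h import *
import pickle
cs=pickle.load(open('cs.pkl','rb'))
P0=np.array([567.7,-4.5,0])
for n in ('side','scene'):
    im=cv2.imread(f'pics/{n}15.png')
    g=im.max(axis=2)
    for th in (0.85,1.0):
        a=th-.5; P=np.array([567.7+65*np.sin(a)*.9987,-4.5-65*np.sin(a)*.0506,22+65*np.cos(a)]); u=proj(cs[n],[P])[0]
        print(n,th,u)
    u=np.round(u).astype(int); w=g[u[1]-14:u[1]+15,u[0]-14:u[0]+15]
    m=(w<45).astype(np.uint8); k,l,s,c=cv2.connectedComponentsWithStats(m)
    print([(s[i,4],(c[i]+u-14).round(1).tolist(),s[i,:4].tolist()) for i in range(1,k)])
    for row in w[::2,::1]: print(''.join('#' if v<45 else '+' if v<75 else '.' for v in row))
```

```text
side 0.85 [313.49 190.95]
side 1.0 [316.88 192.02]
[(np.int32(16), [310.5, 178.0], [0, 0, 16, 1]), (np.int32(38), [317.0, 191.5], [11, 11, 7, 6])]
################+++++++......
++++++..+.++.................
....................+........
+..................++........
.............................
...........++++++............
.........++#######...........
.........++#######...........
..........++#####+...........
.............................
.............................
.............................
.............................
.............................
.............................
scene 0.85 [331.8  208.25]
scene 1.0 [334.62 211.58]
[(np.int32(1), [331.0, 205.0], [10, 7, 1, 1]), (np.int32(73), [334.0, 211.6], [9, 9, 9, 10]), (np.int32(1), [322.0, 225.0], [1, 27, 1, 1])]
..+++++++++++................
..+++++++++++................
.++++++++++++................
.++++++++++++................
.++++++++++++................
..++++++++######++...........
....+++++#########+..........
.......++#########+..........
.........+########+..........
..........++####+............
.............................
.............................
.....++......................
+++++........................
.++..........................
```

```bash
python3 -m jog '[[[1,0,0],[0,0,0]],[[3,0,0],[0,0,0]],[[5,0,-1],[0,0,0]],[[6,0,-4],[0,0,0]],[[6.5,0,-8],[0,0,0]],[[7,0,-12],[0,0,0]],[[7,0,-14],[0,0,0]],[[7,0,-14],[0,0,0]]]' -
python3 - <<'E'
from h import *
from workcell import ctrl, eyes, spotter
import pickle
cs=pickle.load(open('cs.pkl','rb'))
o=ctrl.get_obs(); togo(o,(500,100,220),180)
for n in ('side','scene'):
    im=eyes.get_image(n); cv2.imwrite(f'pics/{n}16.png',im)
    g=im.max(axis=2)
    for nm,P in (('ball1.0',[567.7+31.1,-6.1,79.0]),('dial',[484.2,280.4,90]),('post_open',[518.4,-219.0,96])):
        u=proj(cs[n],[P])[0]; ui=np.round(u).astype(int); w=g[ui[1]-12:ui[1]+13,ui[0]-12:ui[0]+13].astype(int)
        m=((w>150) if nm=='dial' else (w<(60 if nm=='ball1.0' else 85))).astype(np.uint8); k,l,s,c=cv2.connectedComponentsWithStats(m)
        print(n,nm,u,[(int(s[i,4]),(c[i]+ui-12).round(1).tolist()) for i in range(1,k) if s[i,4]>8])
    for q in ("timer","spare_plug","pot","seed_jar","cup","jaw_post","switch_tip"):
        r=spotter.spot_in(n,q); print(n,q,[(round(x['confidence'],2),np.round(x['point']).tolist()) for x in r[:3]])
print(ctrl.get_obs()['t'])
E
```

```text
t: 18.32
ee_pos: [510.4, -2.3, 216.0]
orientation: [-0.076, -3.14, -0.004]
ft_force: [1.3, 1.0, 0.6]
width: 0.4
t 18.32 tcp [510.41  -2.35 216.01] yaw 177.22 q [-0.03  0.26  1.89  0.    0.99 -1.55] F [1.33 0.98 0.56] w 0.4
shift cm [ 1.54 10.17 -0.38] turn deg [ 0.13 -0.03 -2.78]
side ball1.0 [316.87 192.04] [(40, [317.0, 191.8])]
side dial [263.49 135.41] [(277, [257.6, 132.3]), (49, [273.2, 141.5])]
side post_open [297.   245.37] [(71, [297.6, 251.4])]
side timer [(0.52, [476.0, 264.0, 65.0])]
side spare_plug [(0.69, [682.0, 72.0, 26.0])]
side pot [(0.65, [688.0, -55.0, 47.0]), (0.16, [576.0, -212.0, 19.0])]
side seed_jar [(0.55, [663.0, 178.0, 46.0])]
side cup [(0.93, [513.0, -435.0, 53.0])]
side jaw_post [(0.88, [521.0, -229.0, 50.0]), (0.88, [245.0, -446.0, 50.0])]
side switch_tip [(0.47, [589.0, -10.0, 78.0]), (0.38, [482.0, 246.0, 30.0])]
scene ball1.0 [334.6  211.59] [(73, [334.2, 212.0])]
scene dial [368.65 136.35] [(420, [370.0, 132.7])]
scene post_open [238.6 237.2] [(82, [239.4, 243.2])]
scene timer [(0.88, [488.0, 259.0, 69.0])]
scene spare_plug [(0.59, [690.0, 71.0, 25.0])]
scene pot [(0.65, [702.0, -53.0, 46.0])]
scene seed_jar [(0.91, [673.0, 179.0, 48.0]), (0.22, [523.0, -227.0, 48.0])]
scene cup [(0.57, [511.0, -441.0, 53.0])]
scene jaw_post [(0.95, [252.0, -438.0, 50.0]), (0.75, [526.0, -226.0, 46.0])]
scene switch_tip [(0.55, [397.0, -28.0, 81.0]), (0.54, [597.0, -10.0, 86.0])]
19.1167
```

Run:
```python
from h import *
import pickle
# jaw opening from w5 (post top) 
c,o=pickle.load(open('w5.pkl','rb')); im=cv2.imread('pics/w5.png'); g=im.max(axis=2)
u=proj(c,[[518.4,-219,96]])[0]; ui=np.round(u).astype(int); w=g[ui[1]-25:ui[1]+26,ui[0]-25:ui[0]+26]
m=(w<75).astype(np.uint8); k,l,s,cc=cv2.connectedComponentsWithStats(m)
print('pred 40mm',u)
for i in range(1,k):
    if s[i,4]>100:
        p=cc[i]+ui-25; P=unproj(c,[p],96)[0]; print(int(s[i,4]),p,P,'opening',np.linalg.norm(P[:2]-[557.1,-208.9]))
# dial in w12
c,o=pickle.load(open('w12.pkl','rb')); im=cv2.imread('pics/w12.png'); g=cv2.cvtColor(im,cv2.COLOR_BGR2GRAY)
u=np.round(proj(c,[[484.2,280.4,90]])[0]).astype(int); w=g[u[1]-22:u[1]+23,u[0]-19:u[0]+20]
w2=w.copy(); m=(w>110).astype(np.uint8); k,l,s,cc=cv2.connectedComponentsWithStats(m)
for i in range(1,k):
    if s[i,4]>100:
        cn,_=cv2.findContours((l==i).astype(np.uint8),cv2.RETR_EXTERNAL,cv2.CHAIN_APPROX_NONE); e=cv2.fitEllipse(cn[0]); p=np.array(e[0])+u-[19,22]
        print('dial',int(s[i,4]),p,'axes',e[1],unproj(c,[p],90)[0])
print('pred width', np.diff(proj(c,[[484.2,268.4,90],[484.2,292.4,90]])[:,0]))
```

```text
pred 40mm [285.81  83.65]
890 [284.49  86.59] [ 520.02 -219.3    96.  ] opening 38.51543214654087
dial 638 [282.77 204.01] axes (28.3813419342041, 28.7725772857666) [483.36 280.02  90.  ]
pred width [29.5]
```

Run:
```python
from workcell import ctrl
o=ctrl.get_obs(); print(o['t'],o['ee_pos'],o['ft_force'])
print(ctrl.close_job())
print(ctrl.get_obs()['t'])
```

```text
19.1167 [507.32897575  -2.29175043 210.69006217] [-0.33076089 -0.82798848  0.13792051]
the job is handed in; nothing more can be done
None
the job is handed in; nothing more can be done
```

I opened the vise jaw by its post, lifted the timer out and plugged it into the oblong socket. After letting go of it, I threw the white switch lever over to its stop. I handed the job in at t = 19.1 s; it reports no verdict.

**Last checks**
- **Jaw:** the post moved about 38.5 mm in the wrist picture, against the 33 mm needed.
- **Timer depth:** the flange met the socket face at the predicted tool height (56.4 mm against 56.6 mm). It did not go deeper under a 24 N push.
- **Timer position:** after letting go, the dial was 0.9 mm from the measured hole centre, and the flange outline fitted the seated position.
- **Lever:** the ball is within 1 pixel of the fully-on position in both fixed cameras. The stop was felt at about 9 N.
- **Bystanders:** the spare plug, pot, seed jar and cup are within about 5 mm of where they were first seen, which is about the spotter's accuracy.
- **Robot:** it stands clear at about 210 mm height, with no contact force.

**Disagreements**
- **Timer height before plugging in:** the scene and side cameras showed the held timer about 3–7 mm higher in the hand than the wrist camera did. The height at which it met the socket agreed with the wrist camera.
- **Socket position:** the spotter's points for the socket were 20–30 mm off in y, so I used my own corner measurements, which all three cameras confirmed.
- **Lever and final pictures:** the picture limit was reached before the lever was all the way over. I checked the lever's final position and the end state from pixels in code, not by eye.

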